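# Clear the serving tray and fan the biscuits along it

### The job

Get the biscuits ready to serve: hang the mug that was left on the white serving tray by its handle on the empty near hook of the mug stand, and lay all the biscuits from the cooling rack in one overlapping row down the middle of the tray. Lay the first flat, lengthwise, with its end close against the tray's high end, and each next one in line further along so that its back part rests on the biscuit before, covering rather more than a third of it, and its front edge comes down on the tray. Leave the other things where they stand.

Things in the scene. Friction and masses are not known exactly. Their poses are not given: they have to be found in the camera images.
- mug_mid (a point): the orange mug left upright on the tray: 80 mm across outside, 98 mm high, wall about 4 mm, 0.1 to 0.16 kg; point on its axis, 49 mm above its underside. z runs up the axis, the handle sticks out towards -y. It can be lifted by pinching the wall at the rim, one finger inside. Let go on the hook, it swings down until the handle is on top
- mug_handle (a point): middle of the opening of that mug's handle, 54 mm from the mug's axis, 52 mm above the underside. The opening lies in the mug's y-z plane (a bar along the mug's x passes through it): it reaches from 38 to 67 mm from the axis and, near its middle, from 27 to 77 mm above the underside; the handle is about 8 mm thick
- hook_seat (a point): mug's place: point on the level bar (7 mm thick, 200 mm above the worktop) of the mug stand's near, empty hook. The bar runs along its x: 70 mm to +x is the post (16 mm thick, top at 231 mm); 35 to 48 mm to -x the end turns up to 22 mm above the bar's centre line. y level across the bar, z up. A pink mug hangs on the opposite hook; a big bottle stands some 80 mm to +y of the post
- tray_start (a point): the flat white serving tray on a wooden board over the sink: 344 mm long, 126 mm wide, no side rims. The point lies at floor level, at the middle of the inner face of the tray's high end (30 mm high). x runs along the tray away from the high end, y across, z up. The floor is 330 mm long up to a 14 mm high lip at the far end, and lies 24 mm above the worktop
- rack: wire cooling rack, 260 (x) by 215 (y) mm, origin under its middle, top 22 mm above the worktop; the biscuits lie flat on it at the start
- faucet_spout (a joint): tall tap behind the sink, column near x 0.79, y 0.02; its spout arches up to 0.37 m, reaches 0.24 m out, its end 0.22 m above the worktop, and is swung to the right (-y) at the start; rad, growing anticlockwise from above. Keep the arm clear of it
- garlic: a garlic bulb, 50 mm, bystander; origin at its underside
- small_pot: a small lidded steel pot, 56 mm across, 62 mm high, bystander; origin at its underside
- biscuit_1_mid (a point): a plain pricked biscuit, 56 (x) by 40 (y) by 7 (z) mm, 20 g; point at its centre, z up. In the row each lies on the one before and tips forward, its front edge on the tray, if their centres are 33 to 38 mm apart (leaning about 12 degrees)
- biscuit_2_mid (a point): a plain pricked biscuit, 56 (x) by 40 (y) by 7 (z) mm, 20 g; point at its centre, z up. In the row each lies on the one before and tips forward, its front edge on the tray, if their centres are 33 to 38 mm apart (leaning about 12 degrees)
- biscuit_3_mid (a point): a plain pricked biscuit, 56 (x) by 40 (y) by 7 (z) mm, 20 g; point at its centre, z up. In the row each lies on the one before and tips forward, its front edge on the tray, if their centres are 33 to 38 mm apart (leaning about 12 degrees)
- biscuit_4_mid (a point): a plain pricked biscuit, 56 (x) by 40 (y) by 7 (z) mm, 20 g; point at its centre, z up. In the row each lies on the one before and tips forward, its front edge on the tray, if their centres are 33 to 38 mm apart (leaning about 12 degrees)
- biscuit_5_mid (a point): a plain pricked biscuit, 56 (x) by 40 (y) by 7 (z) mm, 20 g; point at its centre, z up. In the row each lies on the one before and tips forward, its front edge on the tray, if their centres are 33 to 38 mm apart (leaning about 12 degrees)
- biscuit_6_mid (a point): a plain pricked biscuit, 56 (x) by 40 (y) by 7 (z) mm, 20 g; point at its centre, z up. In the row each lies on the one before and tips forward, its front edge on the tray, if their centres are 33 to 38 mm apart (leaning about 12 degrees)
- biscuit_7_mid (a point): a plain pricked biscuit, 56 (x) by 40 (y) by 7 (z) mm, 20 g; point at its centre, z up. In the row each lies on the one before and tips forward, its front edge on the tray, if their centres are 33 to 38 mm apart (leaning about 12 degrees)
- biscuit_8_mid (a point): a plain pricked biscuit, 56 (x) by 40 (y) by 7 (z) mm, 20 g; point at its centre, z up. In the row each lies on the one before and tips forward, its front edge on the tray, if their centres are 33 to 38 mm apart (leaning about 12 degrees)

How it is judged:
By the outcome, as a careful person would: the job done as asked, in the order asked, and still so for the second after the job is handed in, with the robot touching nothing.
Of biscuit_1, biscuit_2, biscuit_3, biscuit_4, biscuit_5, biscuit_6, biscuit_7, biscuit_8 only 6 to 8 are there at a start; the rules pass over those that are not, and their reading is None.
At some moment in a run one of biscuit_1, biscuit_2, biscuit_3, biscuit_4, biscuit_5, biscuit_6, biscuit_7, biscuit_8 may be knocked a few centimetres aside while the robot is not near it.
It also fails if it takes over 210 s, if anything falls off the work surface, if the arm or the gripper's body presses on something with over 40 N, if the wrist force passes 120 N, or if a joint passes its speed limit or range.

### The arm

A 7-joint arm with a two-finger parallel gripper is mounted at the origin on a cart in front of the work surface, level with it; the furniture and walls round the work are solid. World frame = base frame: x ahead of the robot, y to its left, z up, the work surface at z = 0. Lengths are in m, angles in rad, forces in N, time in s.
With the tool pointing down it reaches from about 0.4 to 0.85 m from the base axis. Payload 10.4 kg.
Tool frame: the origin (TCP) lies at the very end of the fingers, on their centre line; the grasp point (between the pads) lies 19 mm behind it (manip.tcp_to_grasp is the distance from the TCP to the grasp point, in m); x points along the fingers, y is the direction in which the jaws open and shut, and the axes are right-handed (so a half turn about x gives the same grasp; the last joint's range is limited). The gripper opens to 85 mm and grips with 20 to 120 N. Pads are 22 mm wide; open, the fingers measure 114 mm over their backs; the gripper's body (76 mm by 85 mm) begins 54 mm behind the grasp point. The pads swing forward as they close: fully open they stand 13 mm farther back than shut.
Start: joints at [-1.236, 0.332, -0.065, 1.46, 0.022, 1.35, -0.088], TCP at [0.219, 0.585, 0.231] pointing down, gripper open.
Joint ranges: [-2.6, 2.6], [-0.5, 2.12], [-1.47, 1.34], [0.16, 2.42], [-1.27, 4.41], [0.06, 2.06], [-2.6, 2.6]. Speed limits (rad/s): [2.22, 2.22, 2.79, 2.79, 3.14, 3.14, 3.14].

### API

Orientations are given as a unit quaternion [x, y, z, w].
In Python, from workcell import manip, cams, hand_in gives the robot as it stands.
- The arm moves only by the shell command python3 -m handwheel 'ROWS' [FORCE]. ROWS is text: rows parted by semicolons, each of 7 numbers parted by spaces: the shift along the tool's x, y, z in mm, then the turn, a rotation vector about the tool's x, y, z in rad, then the finger opening in mm, from 0 to 85.4. A call has 1 to 8 rows; each row shifts and turns the commanded pose from where the row before left it, along the tool's axes as they then stand; what a row does not reach is not made up. A row lasts 1/10 s, in which the tool goes at most 50 mm and 8.59 degrees, less where a joint would pass 70% of its speed; a pose out of reach is approached as far as the arm can. A call with a gripper value outside its range is refused whole. The fingers move at their own pace and stop on an object; FORCE is the grip in N (left out, the last holds). Time passes only in rows, so rows that do not move let the fingers close. It gives the time, the measured TCP pose, the force and the opening at its end, in the units of the state.
- manip.get_obs(): the state, without advancing time (a new reading comes with each control period).
- cams.camera(name): name is "side" or "top" or "wrist"; returns a dict with "color" (384x512x3 uint8, blue, green, red), "depth" (384x512 float32, m along the optical axis (not along the pixel's ray), 0 where there is no reading), "camera_matrix" (3x3 intrinsics, pixels), "origin" and "attitude" of the camera in the world; the wrist camera has in their place "T_tool_cam" (4x4, takes a point from camera to tool coordinates, whose origin is the TCP and whose axes are the tool frame's). Camera axes: x right, y down, z forward; pixel columns grow to the right and rows downward; lengths in m; the calibration is good to about 2 mm. The wrist camera is an equidistant fisheye: a pixel r from the principal point sees the ray r / f radians off the axis. A picture is of the moment at which its call begins: read the wrist's pose just before it.
- hand_in(): hands the job in, once; it reports no verdict.
Trained networks look in the newest picture that a camera, given by its name, has taken for a name from the list of things; names that differ only in an ending like _2 or _b are one class to them, and where a whole thing is asked for, a point or a joint stands for the part that bears it (a point fixed in the world has none). Each returns a list of dicts, best first, with "conf" (0 to 1); they miss things now and then, are a little off and sometimes report something else, mostly with a low value. They report only what shows in the picture. A call takes as long as a camera call.
- cams.recognise(camera, thing): "box" ([left, top, width, height] in pixels, round what is visible of it).
- cams.outline_of(camera, thing): "region" (384x512 bool, what is visible of it) and "box" ([left, top, width, height] in pixels, round what is visible of it).
The state is a dict: "clock": time; "joint_pos": joint angles; "joint_velocities": joint speeds; "tau": joint torques, N m; "position": TCP position; "ee_rot": TCP orientation; "ft_force": force on the tool from outside, world axes, zero at the start; "torque": the same for the moment, N m; "grip_width": opening from 0.0 (shut) to 1.0 (fully open).
Only numpy, scipy, OpenCV 4.12 (cv2) and the standard library are available. Lean on these libraries where they do the work, as an engineer would, in place of code of your own. Each camera call takes 0.05 s, during which the arm holds its last target.

## Working session

There is one attempt and no reset: what is moved stays moved. The work goes in short steps, Python scripts to look and compute and a shell command to move; the robot and the scene stay as the last step left them, time stands still between calls to the robot, and variables do not carry over. Pictures are saved under pics/ and viewed, and the job is handed in when it is done.

```bash
ls; mkdir -p pics; python3 - <<'E'
from workcell import manip,cams
import cv2
o=manip.get_obs()
print({k:(v if not hasattr(v,'round') else v) for k,v in o.items()})
print(manip.tcp_to_grasp)
for n in ["side","top","wrist"]:
    c=cams.camera(n); cv2.imwrite(f"pics/{n}0.png",c["color"])
    print(n,c["camera_matrix"],c.get("origin"),c.get("attitude"),c.get("T_tool_cam"))
E
```

```text
pics
{'clock': 0.0, 'joint_pos': array([-1.23557879,  0.3328316 , -0.06468329,  1.46092556,  0.02161973,
        1.34988359, -0.08850202]), 'joint_velocities': array([ 0.00058545,  0.00091571,  0.00038086, -0.00135641, -0.00038693,
       -0.00046917,  0.00179777]), 'tau': array([-5.09312322e-04, -6.25454521e+01,  4.86475567e-02, -3.91608953e+01,
        1.61726447e-02,  9.72839567e-03,  2.18458314e-05]), 'position': array([0.21878754, 0.58506889, 0.23054856]), 'ee_rot': array([ 0.12535633,  0.69587512, -0.12630621,  0.69576602]), 'ft_force': array([ 0.16166607, -0.27364093, -0.03207444]), 'torque': array([0.05190635, 0.02624229, 0.02457744]), 'grip_width': 0.9999847876713711}
0.0187
side [[348.72535527   0.         258.22645009]
 [  0.         348.72535527 193.25849323]
 [  0.           0.           1.        ]] [0.52660786 1.06667589 0.96377459] [-0.00650834  0.89274743 -0.450282    0.01434527] None
top [[365.20261942   0.         255.47870885]
 [  0.         365.20261942 192.10169484]
 [  0.           0.           1.        ]] [ 0.41742935 -0.03004275  1.32403631] [-0.7013196   0.70855601 -0.05671567  0.05368916] None
wrist [[297.31863964   0.         258.94972127]
 [  0.         297.31863964 192.71033732]
 [  0.           0.           1.        ]] None None [[-4.34107306e-04 -3.14577263e-01  9.49231772e-01 -1.43718984e-01]
 [ 9.99999781e-01 -6.10990762e-04  2.54841248e-04  3.13833854e-04]
 [ 4.99804582e-04  9.49231675e-01  3.14577459e-01 -8.18156204e-02]
 [ 0.00000000e+00  0.00000000e+00  0.00000000e+00  1.00000000e+00]]
```

View pics/side0.png

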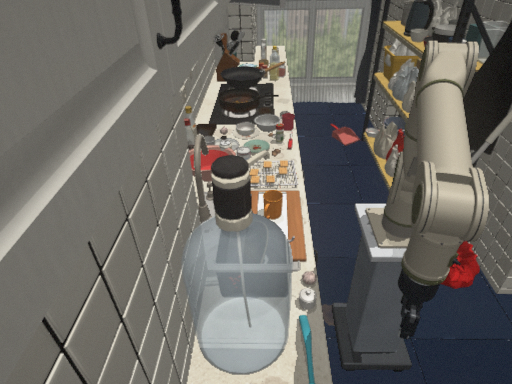

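View pics/top0.png

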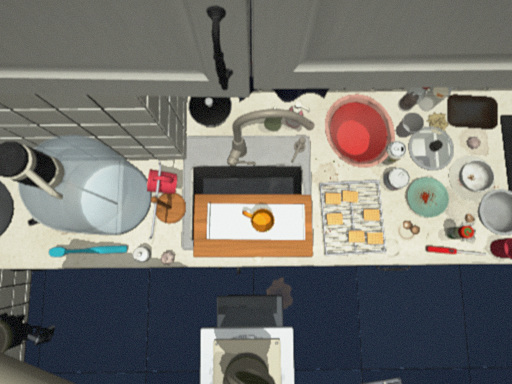

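View pics/wrist0.png

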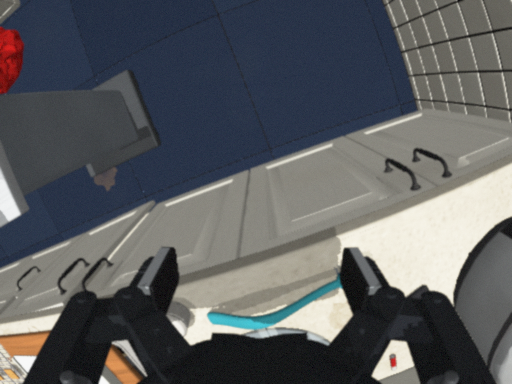

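```bash
cat > h.py <<'E'
from workcell import manip,cams
import cv2,numpy as np
from scipy.spatial.transform import Rotation as R
def pts(c,u,v,d):
    K=c["camera_matrix"]; p=np.stack([(u-K[0,2])/K[0,0]*d,(v-K[1,2])/K[1,1]*d,d],-1)
    return p@R.from_quat(c["attitude"]).as_matrix().T+c["origin"]
def cloud(c):
    v,u=np.mgrid[0:384,0:512].astype(float); return pts(c,u,v,c["depth"].astype(float))
def proj(c,P):
    q=(np.asarray(P)-c["origin"])@R.from_quat(c["attitude"]).as_matrix(); K=c["camera_matrix"]
    return q[...,:2]/q[...,2:]*K[0,0]+K[:2,2]
def wray(c):
    "unit-z free rays: returns camera-frame points from depth along optical axis, fisheye"
    K=c["camera_matrix"]; v,u=np.mgrid[0:384,0:512].astype(float)
    x=(u-K[0,2])/K[0,0]; y=(v-K[1,2])/K[1,1]; r=np.hypot(x,y)+1e-12
    return np.stack([x/r*np.sin(r),y/r*np.sin(r),np.cos(r)],-1)
def wcloud(c,o):
    ray=wray(c); p=ray/ray[...,2:]*c["depth"][...,None].astype(float)
    T=c["T_tool_cam"]; p=p@T[:3,:3].T+T[:3,3]
    return p@R.from_quat(o["ee_rot"]).as_matrix().T+o["position"]
def wproj(c,o,P):
    p=(np.asarray(P)-o["position"])@R.from_quat(o["ee_rot"]).as_matrix()
    T=c["T_tool_cam"]; q=(p-T[:3,3])@T[:3,:3]
    th=np.arctan2(np.linalg.norm(q[...,:2],axis=-1),q[...,2]); n=q[...,:2]/np.linalg.norm(q[...,:2],axis=-1,keepdims=True)
    K=c["camera_matrix"]; return n*th[...,None]*K[0,0]+K[:2,2]
def go(P,ax,ay,rows_mm=45):
    """target TCP P with tool x axis = ax, tool y = ay; prints shift in current tool axes (mm), rotvec"""
    o=manip.get_obs(); Rc=R.from_quat(o["ee_rot"]).as_matrix()
    ax=np.array(ax,float)/np.linalg.norm(ax); ay=np.array(ay,float); ay-=ax*(ax@ay); ay/=np.linalg.norm(ay)
    Rt=np.stack([ax,ay,np.cross(ax,ay)],1)
    d=Rc.T@(np.array(P)-o["position"])*1000; rv=R.from_matrix(Rc.T@Rt).as_rotvec()
    print("pos",o["position"].round(4),"tool:",Rc.round(3).tolist()); print("shift(mm, now tool axes)",d.round(1),"rotvec",rv.round(4),"deg",np.degrees(np.linalg.norm(rv)).round(1))
    return d,rv
E
python3 - <<'E'
from h import *
c=cams.camera("top"); X=cloud(c); np.save("topX.npy",X); cv2.imwrite("pics/top1.png",c["color"])
cv2.imwrite("pics/top1a.png",cv2.resize(c["color"][150:270,140:400],None,fx=3,fy=3,interpolation=cv2.INTER_CUBIC))
for n in ["mug_mid","biscuit_1_mid","rack","small_pot","garlic","tray_start","hook_seat","faucet_spout"]:
    for r in cams.outline_of("top",n):
        m=r["region"]; p=X[m&(c["depth"]>0)]
        print(n,round(r["conf"],2),r["box"],np.median(p,0).round(3),p.min(0).round(3),p.max(0).round(3))
        if n.startswith("bis"):
            pass
E
```

```text
mug_mid 0.79 [236.4, 209.1, 37.2, 22.7] [ 0.523 -0.055  0.031] [ 0.474 -0.097  0.019] [0.558 0.012 0.13 ]
mug_mid 0.65 [146.0, 163.3, 41.3, 69.4] [0.601 0.268 0.124] [ 0.477  0.217 -0.006] [0.713 0.333 0.233]
mug_mid 0.6 [367.1, 233.9, 14.3, 8.1] [ 0.454 -0.455  0.028] [ 0.439 -0.478  0.02 ] [ 0.468 -0.43   0.035]
biscuit_1_mid 0.72 [238.4, 210.2, 34.6, 25.2] [ 0.524 -0.055  0.031] [ 0.474 -0.102  0.017] [0.565 0.01  0.13 ]
rack 0.9 [319.8, 179.5, 64.9, 77.6] [ 0.638 -0.391  0.019] [ 0.398 -0.494 -0.009] [ 0.664 -0.271  0.027]
small_pot 0.72 [135.1, 248.3, 14.8, 14.3] [0.404 0.359 0.045] [ 0.378  0.336 -0.005] [0.431 0.399 0.062]
garlic 0.66 [163.2, 252.6, 12.5, 11.3] [0.392 0.272 0.032] [ 0.371  0.254 -0.004] [0.413 0.304 0.052]
tray_start 0.88 [210.9, 201.2, 95.3, 39.2] [ 0.512 -0.016  0.023] [ 0.453 -0.214  0.014] [0.58  0.135 0.123]
tray_start 0.72 [322.3, 193.4, 17.6, 11.6] [ 0.597 -0.312  0.027] [ 0.576 -0.34  -0.004] [ 0.624 -0.283  0.036]
hook_seat 0.75 [146.0, 161.0, 43.3, 79.7] [0.598 0.268 0.137] [ 0.452  0.217 -0.004] [0.686 0.333 0.233]
faucet_spout 0.93 [234.0, 107.0, 82.8, 37.1] [ 0.783 -0.074  0.34 ] [ 0.771 -0.24  -0.007] [0.945 0.049 0.376]
```

View pics/top1a.png

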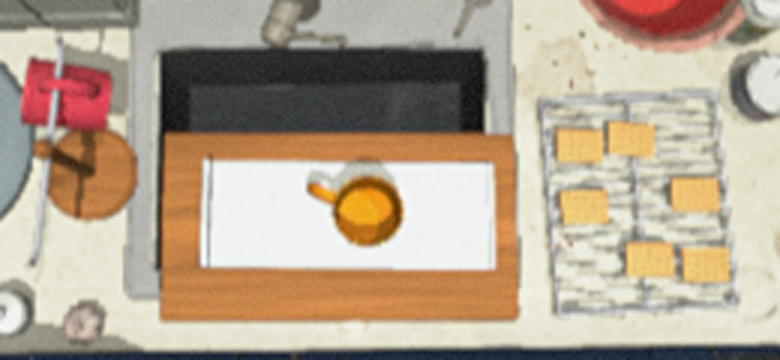

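```bash
python3 - <<'E'
from h import *
c=cams.camera("top"); X=cloud(c); im=c["color"]; hsv=cv2.cvtColor(im,cv2.COLOR_BGR2HSV)
# biscuits
m=((hsv[...,0]>8)&(hsv[...,0]<25)&(hsv[...,1]>90)&(hsv[...,2]>150)).astype(np.uint8); m[:, :318]=0; m[:,386:]=0; m[:178]=0;m[258:]=0
n,l,s,ce=cv2.connectedComponentsWithStats(m)
for i in range(1,n):
    if s[i,4]<40: continue
    k=(l==i); z=X[k][:,2]
    vv,uu=np.nonzero(k)
    # ray/plane intersect z=.029
    def onz(u,v,z):
        a=pts(c,np.array(u,float),np.array(v,float),np.ones(len(u))); d=a-c["origin"]; return c["origin"]+d*((z-c["origin"][2])/d[:,2])[:,None]
    q=onz(uu,vv,.029)
    rect=cv2.minAreaRect((q[:,:2]*1000).astype(np.float32))
    print(s[i,:5],"rect",np.round(rect[0],1),np.round(rect[1],1),round(rect[2],1),"mean",q.mean(0).round(3),"z",np.percentile(z,[10,50,90]).round(3))
# tray heights along y
for y in np.arange(-.23,.15,.01):
    k=(abs(X[...,1]-y)<.004)&(X[...,0]>.46)&(X[...,0]<.49); print(round(y,2),np.percentile(X[k][:,2],[5,50,95]).round(3) if k.sum() else None,end=' ')
print()
# stand points high
k=(X[...,2]>.17)&(X[...,0]<.72)&(X[...,1]>.2)&(X[...,1]<.36)
v,u=np.nonzero(k); 
for a,b,p in sorted(zip(v,u,X[k].round(3).tolist())): print(a,b,p)
E
```

```text
[342 190  16  12 164] rect [ 605.3 -373.8] [53.9 39.5] 86.9 mean [ 0.604 -0.375  0.029] z [0.024 0.028 0.031]
[325 193  16  12 173] rect [ 596.1 -312.4] [53.9 40.1] 87.7 mean [ 0.597 -0.313  0.029] z [0.024 0.028 0.031]
[363 209  17  12 177] rect [ 536.7 -447.6] [57.1 39.3] 89.4 mean [ 0.538 -0.448  0.029] z [0.022 0.028 0.031]
[326 213  17  12 171] rect [ 523.8 -314.9] [56.7 39.1] 89.4 mean [ 0.524 -0.316  0.029] z [0.024 0.028 0.032]
[348 231  17  11 173] rect [ 461.3 -389.8] [56.8 35. ] 89.4 mean [ 0.461 -0.39   0.029] z [0.025 0.029 0.032]
[367 232  17  12 177] rect [ 455.3 -455.5] [56.2 38.5] 89.4 mean [ 0.454 -0.455  0.029] z [0.024 0.028 0.031]
-0.23 [0.015 0.017 0.022] -0.22 [0.013 0.016 0.022] -0.21 [0.014 0.018 0.032] -0.2 [0.019 0.025 0.033] -0.19 [0.021 0.023 0.027] -0.18 [0.021 0.024 0.027] -0.17 [0.02  0.023 0.026] -0.16 [0.02  0.023 0.028] -0.15 [0.02  0.024 0.029] -0.14 [0.019 0.024 0.026] -0.13 [0.019 0.021 0.026] -0.12 [0.021 0.023 0.028] -0.11 [0.02  0.023 0.027] -0.1 [0.018 0.022 0.027] -0.09 [0.02  0.023 0.026] -0.08 [0.019 0.023 0.117] -0.07 [0.019 0.027 0.121] 
[... 28231 characters left out ...]
, 0.328, 0.647]
383 50 [0.192, 0.327, 0.644]
383 51 [0.193, 0.324, 0.646]
383 52 [0.192, 0.324, 0.643]
383 53 [0.193, 0.321, 0.645]
383 54 [0.192, 0.32, 0.645]
383 55 [0.192, 0.318, 0.645]
383 56 [0.191, 0.318, 0.642]
383 57 [0.191, 0.317, 0.64]
383 58 [0.191, 0.315, 0.64]
383 59 [0.191, 0.314, 0.64]
383 60 [0.191, 0.312, 0.64]
383 61 [0.19, 0.311, 0.639]
383 62 [0.19, 0.309, 0.638]
383 63 [0.19, 0.307, 0.639]
383 64 [0.19, 0.306, 0.638]
383 65 [0.189, 0.305, 0.636]
383 66 [0.189, 0.304, 0.634]
383 67 [0.188, 0.303, 0.633]
383 68 [0.188, 0.302, 0.632]
383 69 [0.188, 0.3, 0.631]
383 70 [0.186, 0.301, 0.627]
383 71 [0.186, 0.299, 0.627]
383 72 [0.185, 0.298, 0.625]
383 73 [0.184, 0.298, 0.622]
```

```bash
python3 - <<'E'
from h import *
go([.40,.30,.35],[0,0,-1],[0,1,0]); go([.40,.30,.35],[0,0,-1],[0,-1,0])
X=np.load("topX.npy")
# post top, bottle extent
k=(X[...,2]>.22)&(X[...,2]<.245)&(X[...,0]>.53)&(X[...,0]<.62)&(X[...,1]>.22)&(X[...,1]<.31)
print(X[k].mean(0),X[k].min(0),X[k].max(0),k.sum())
k=(X[...,2]>.05)&(X[...,2]<.6)&(X[...,0]>.43)&(X[...,0]<.75)&(X[...,1]>.31)&(X[...,1]<.8)
print(np.percentile(X[k],[1,99],axis=0))
# bar line fit
k=(X[...,2]>.195)&(X[...,2]<.21)&(X[...,0]>.465)&(X[...,0]<.545)&(X[...,1]>.26)&(X[...,1]<.30)
p=X[k]; f=np.polyfit(p[:,0],p[:,1],1); print("bar y=",f,p[:,2].mean(),len(p))
E
```

```text
pos [0.2189 0.5855 0.2314] tool: [[0.0, 0.35, 0.937], [0.0, 0.937, -0.35], [-1.0, 0.0, -0.0]]
shift(mm, now tool axes) [-118.7 -203.9  269.6] rotvec [-3.578e-01  0.000e+00 -2.000e-04] deg 20.5
pos [0.2189 0.5855 0.2314] tool: [[0.0, 0.35, 0.937], [0.0, 0.937, -0.35], [-1.0, 0.0, -0.0]]
shift(mm, now tool axes) [-118.7 -203.9  269.6] rotvec [ 2.7838e+00 -2.0000e-04 -0.0000e+00] deg 159.5
[0.57013039 0.27260547 0.22625675] [0.56071208 0.26408683 0.22097915] [0.57910635 0.28108639 0.23272749] 38
[[0.47438281 0.31726395 0.06894678]
 [0.74976624 0.66728248 0.59889049]]
bar y= [-0.09625387  0.32824728] 0.20155002771101202 61
```

```bash
python3 -m handwheel '-40 0 0 0 0 0 50; -40 0 0 0 0 0 50; -40 0 0 -0.12 0 0 50; 0 0 0 -0.12 0 0 50; 0 0 0 -0.118 0 0 50' && python3 -m handwheel '0 -42 22 0 0 0 50; 0 -42 22 0 0 0 50; 0 -42 22 0 0 0 50; 0 -42 22 0 0 0 50; 0 -42 22 0 0 0 50; 0 -42 22 0 0 0 50' && python3 -m handwheel '0 -48 8 0 0 0 50; 0 -48 8 0 0 0 50; 0 -48 8 0 0 0 50; 0 -48 8 0 0 0 50; 0 -48 8 0 0 0 50; 0 -48 8 0 0 0 50; 0 -48 8 0 0 0 50; 0 -48 8 0 0 0 50'; python3 - <<'E'
from h import *
go([.42,-.05,.35],[0,0,-1],[0,1,0])
E
```

```text
clock: 1.15
position: [0.219, 0.5859, 0.353]
ee_rot: [-0.001, 0.707, 0.003, 0.707]
ft_force: [0.4, 0.9, -0.4]
grip_width: 0.581
clock: 1.75
position: [0.3515, 0.3316, 0.3515]
ee_rot: [0.0, 0.707, 0.0, 0.707]
ft_force: [1.3, 0.2, 0.3]
grip_width: 0.585
clock: 2.55
position: [0.4148, -0.0527, 0.3515]
ee_rot: [0.0, 0.707, 0.0, 0.707]
ft_force: [0.6, 0.2, 0.2]
grip_width: 0.585
pos [ 0.4148 -0.0527  0.3515] tool: [[0.001, -0.0, 1.0], [0.001, 1.0, 0.0], [-1.0, 0.001, 0.001]]
shift(mm, now tool axes) [1.5 2.7 5.2] rotvec [ 0.0001  0.001  -0.0008] deg 0.1
```

```bash
python3 - <<'E'
from h import *
o=manip.get_obs(); c=cams.camera("wrist"); cv2.imwrite("pics/w1.png",c["color"])
X=wcloud(c,o); np.savez("w1.npz",X=X,im=c["color"])
r=cams.outline_of("wrist","mug_mid")[0]; print(r["conf"],r["box"])
m=r["region"]; p=X[m]; 
rim=p[(p[:,2]>.116)&(p[:,2]<.128)]
c2,_=cv2.minEnclosingCircle((rim[:,:2]*1000).astype(np.float32)),0
A=np.c_[2*rim[:,:2],np.ones(len(rim))]; s=np.linalg.lstsq(A,(rim[:,:2]**2).sum(1),rcond=None)[0]
print("rim minenc",c2,"fit",s[:2],np.sqrt(s[2]+s[0]**2+s[1]**2),len(rim),"zmax",np.percentile(p[:,2],[1,50,99]))
ctr=np.array(c2[0])/1000
d=np.linalg.norm(p[:,:2]-ctr,axis=1); hd=p[(d>.048)&(d<.075)&(p[:,2]>.045)]
v=hd[:,:2].mean(0)-ctr; print("handle",hd.mean(0),len(hd),"angle",np.degrees(np.arctan2(v[1],v[0])), np.linalg.norm(hd[:,:2]-ctr,axis=1).max())
E
```

```text
0.93 [229.7, 184.8, 71.4, 72.6]
rim minenc ((512.64697265625, -56.75672149658203), 40.26542663574219) fit [ 0.5121399  -0.05671484] 0.03815324027981184 476 zmax [0.02336708 0.07803459 0.12357005]
handle [ 5.37683651e-01 -5.33864990e-04  8.27876126e-02] 263 angle 65.99604536384706 0.07468216613569104
```

View pics/w1.png

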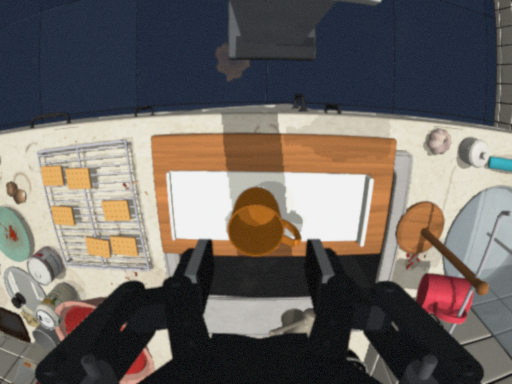

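```bash
python3 - <<'E'
from h import *
d=np.load("w1.npz"); X=d["X"]; im=d["im"]; hsv=cv2.cvtColor(im,cv2.COLOR_BGR2HSV)
m=(hsv[...,0]>5)&(hsv[...,0]<22)&(hsv[...,1]>150)
ctr=np.array([.5125,-.0567]); v,u=np.mgrid[0:384,0:512]
k=m&(u>276)&(u<305)&(v>205)&(v<255); p=X[k]; r=np.linalg.norm(p[:,:2]-ctr,axis=1)
for lo,hi in [(.044,.052),(.052,.06),(.06,.07),(.07,.076)]:
    q=p[(r>lo)&(r<hi)&(p[:,2]>.04)&(p[:,2]<.115)]; 
    if len(q): a=np.degrees(np.arctan2(q[:,1]-ctr[1],q[:,0]-ctr[0])); print(lo,len(q),np.percentile(a,[5,50,95]).round(1),np.percentile(q[:,2],[5,50,95]).round(3))
cv2.imwrite("pics/w1m.png",cv2.resize(im[170:270,200:330],None,fx=5,fy=5,interpolation=cv2.INTER_CUBIC))
E
```

```text
0.044 54 [57.9 65.2 70.3] [0.05  0.111 0.113]
0.052 64 [60.  65.1 69.5] [0.049 0.111 0.113]
0.06 105 [61.7 66.3 69.3] [0.055 0.076 0.111]
0.07 11 [61.9 68.2 69.1] [0.075 0.09  0.103]
```

View pics/w1m.png

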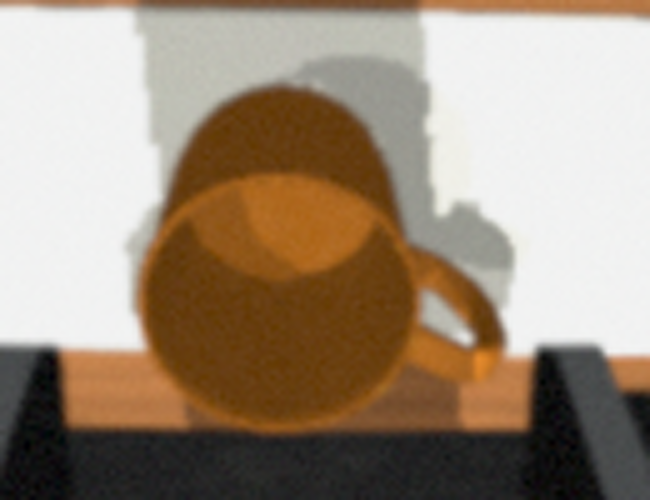

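```bash
python3 -m handwheel '0 -19 41 0.14 0 0 50; 0 0 0 0.14 0 0 50; 0 0 0 0.139 0 0 50; 0 0 0 0 0 0 50' ; python3 - <<'E'
from h import *
a=np.radians(66); n=[np.cos(a),np.sin(a),0]
P=np.array([.5125,-.0567,.15])-.038*np.array(n); print(P); go(P,[0,0,-1],n)
E
```

```text
clock: 3.05
position: [0.4561, -0.0694, 0.3512]
ee_rot: [0.148, 0.692, -0.148, 0.691]
ft_force: [-0.1, 0.3, 0.6]
grip_width: 0.584
[ 0.49704401 -0.09141473  0.15      ]
pos [ 0.4561 -0.0694  0.3512] tool: [[-0.0, 0.409, 0.913], [-0.0, 0.913, -0.409], [-1.0, -0.0, -0.0]]
shift(mm, now tool axes) [201.1  -3.3  46.4] rotvec [-0.0023 -0.0003  0.0003] deg 0.1
```

```bash
python3 -m handwheel '20 -3 46 0 0 0 50; 45 0 0 0 0 0 50; 45 0 0 0 0 0 50; 45 0 0 0 0 0 50; 45 0 0 0 0 0 50;0 0 0 0 0 0 50' ; python3 - <<'E'
from h import *
a=np.radians(66); n=[np.cos(a),np.sin(a),0]
P=np.array([.5125,-.0567,.15])-.038*np.array(n); go(P,[0,0,-1],n)
o=manip.get_obs(); c=cams.camera("wrist"); cv2.imwrite("pics/w2.png",c["color"])
E
```

```text
clock: 3.65
position: [0.4931, -0.0901, 0.1469]
ee_rot: [0.145, 0.695, -0.146, 0.689]
ft_force: [-0.6, 1.0, -0.6]
grip_width: 0.586
pos [ 0.4931 -0.0901  0.1469] tool: [[-0.008, 0.403, 0.915], [-0.0, 0.915, -0.403], [-1.0, -0.004, -0.008]]
shift(mm, now tool axes) [-3.1  0.4  4.1] rotvec [ 0.0044 -0.0076  0.0038] deg 0.5
```

View pics/w2.png

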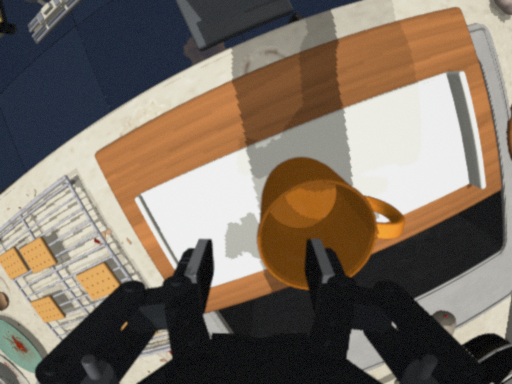

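```bash
python3 -m handwheel '0 0 4 0 0 0 50; 26 0 0 0 0 0 50; 26 0 0 0 0 0 50; 0 0 0 0 0 0 50' && python3 -m handwheel '0 0 0 0 0 0 0;0 0 0 0 0 0 0;0 0 0 0 0 0 0;0 0 0 0 0 0 0;0 0 0 0 0 0 0;0 0 0 0 0 0 0' 60;  python3 - <<'E'
from h import *
o=manip.get_obs(); print(o["position"],o["ft_force"],o["torque"],o["grip_width"]); c=cams.camera("wrist"); cv2.imwrite("pics/w3.png",c["color"])
E
```

```text
clock: 4.1
position: [0.5004, -0.0922, 0.0994]
ee_rot: [0.146, 0.692, -0.146, 0.692]
ft_force: [-0.7, -0.2, 0.5]
grip_width: 0.587
clock: 4.7
position: [0.5015, -0.0921, 0.1012]
ee_rot: [0.148, 0.691, -0.146, 0.693]
ft_force: [-0.9, 2.0, 9.3]
grip_width: 0.036
[ 0.50150913 -0.09212872  0.10117529] [-0.87590562  2.01935235  9.26954774] [0.61515781 0.24511907 0.01673294] 0.03610299225159977
```

View pics/w3.png

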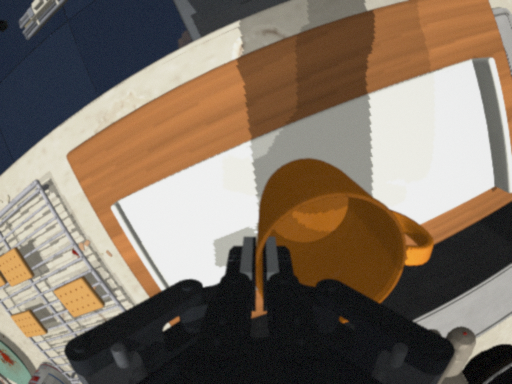

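```bash
python3 -m handwheel '-10 0 0 0 0 0 0;-20 0 0 0 0 0 0;-30 0 0 0 0 0 0;-40 0 0 0 0 0 0;-40 0 0 0 0 0 0;0 0 0 0 0 0 0;0 0 0 0 0 0 0' 80;  python3 - <<'E'
from h import *
o=manip.get_obs(); print(o["position"],o["ft_force"],o["torque"],o["grip_width"]); c=cams.camera("wrist"); cv2.imwrite("pics/w4.png",c["color"])
X=wcloud(c,o); r=cams.outline_of("wrist","mug_mid")[0]; p=X[r["region"]]
R0=R.from_quat(o["ee_rot"]).as_matrix(); t=(p-o["position"])@R0
rim=p[(p[:,2]>np.percentile(p[:,2],99)-.02)]
print(r["conf"],np.percentile(p,[1,99],axis=0), "tool",np.percentile(t,[1,50,99],axis=0))
E
```

```text
clock: 5.45
position: [0.5005, -0.0926, 0.2403]
ee_rot: [0.147, 0.691, -0.147, 0.692]
ft_force: [0.5, 0.2, -1.0]
grip_width: 0.03
[ 0.50051528 -0.09260876  0.24029983] [ 0.53476581  0.18749689 -1.03434458] [-0.03957311  0.04123301  0.02317083] 0.030249109242863784
0.85 [[ 0.47505859 -0.0917862   0.166016  ]
 [ 0.54988273  0.00476854  0.26225372]] tool [[-0.02197703 -0.00069123 -0.04069246]
 [ 0.02043613  0.0499498   0.00166574]
 [ 0.07436153  0.10576846  0.03418726]]
```

View pics/w4.png

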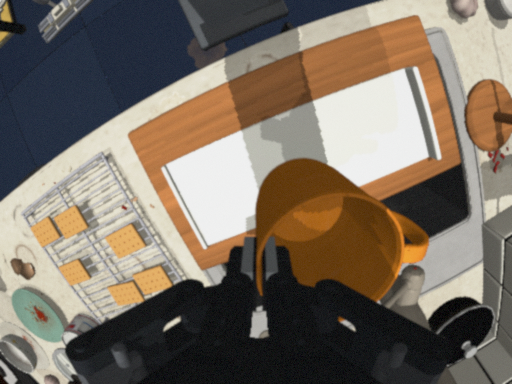

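```bash
cat > mug.py <<'E'
from h import *
o=manip.get_obs(); c=cams.camera("wrist"); X=wcloud(c,o); R0=R.from_quat(o["ee_rot"]).as_matrix()
hsv=cv2.cvtColor(c["color"],cv2.COLOR_BGR2HSV); m=cams.outline_of("wrist","mug_mid")[0]["region"]
m=cv2.erode(m.astype(np.uint8),np.ones((2,2)))>0
t=(X[m]-o["position"])@R0
rim=t[(t[:,0]<-.012)&(t[:,0]>-.03)&(t[:,1]<.083)&(t[:,1]>0.01)]
# rim: local min of tool x per angle about (y=.038,z=0)
ang=np.arctan2(rim[:,2],rim[:,1]-.038); rr=np.hypot(rim[:,2],rim[:,1]-.038)
sel=[]
for a in np.linspace(-np.pi,np.pi,49)[:-1]:
    k=np.nonzero((abs(ang-a-.065)<.066)&(rr>.033)&(rr<.043))[0]
    if len(k): sel.append(rim[k[np.argmin(rim[k,0])]])
sel=np.array(sel)
A=np.c_[sel[:,1:],np.ones(len(sel))]; pl=np.linalg.lstsq(A,sel[:,0],rcond=None)[0]; print("rim plane x=a*y+b*z+c",pl,len(sel))
s=np.linalg.lstsq(np.c_[2*rim[rr>.033][:,1:],np.ones((rr>.033).sum())],(rim[rr>.033][:,1:]**2).sum(1),rcond=None)[0]
print("centre tool y,z",s[:2],"r",np.sqrt(s[2]+s[0]**2+s[1]**2))
h=t[(np.hypot(t[:,1]-s[0],t[:,2]-s[1])>.05)&(t[:,0]<.06)&(t[:,1]>.07)]
a=np.degrees(np.arctan2(h[:,2]-s[1],h[:,1]-s[0])); print("handle ang from +y",np.percentile(a,[5,50,95]),len(h),h.mean(0),"x range",np.percentile(h[:,0],[2,98]),"rmax",np.percentile(np.hypot(h[:,1]-s[0],h[:,2]-s[1]),98))
E
python3 mug.py
```

```text
rim plane x=a*y+b*z+c [ 0.03953195  0.01747883 -0.02230296] 26
centre tool y,z [ 0.03684609 -0.0019378 ] r 0.038420598461520655
handle ang from +y [-1.41632519  1.75381007  8.04065675] 830 [0.01135427 0.10003759 0.00067255] x range [-0.00781564  0.04198144] rmax 0.07087558033906628
```

```bash
python3 -m handwheel '0 0 0 -0.1163 0 0 0;0 0 0 -0.1163 0 0 0;0 0 0 -0.1163 0 0 0;0 0 0 0 0 0 0;0 0 0 0 0 0 0';  python3 - <<'E'
from h import *
a=np.radians(86); n=np.array([np.cos(a),np.sin(a),0]); b=np.array([.9954,-.0958,0])
for s in (-.09,0): 
    P=np.array([.5,.28,.236])+s*b-.09*n; P[2]=.236; print(P); go(P,[0,0,-1],n)
E
```

```text
clock: 6.15
position: [0.5, -0.0925, 0.2388]
ee_rot: [0.026, 0.707, -0.026, 0.706]
ft_force: [0.4, 0.0, -2.1]
grip_width: 0.025
[0.40413592 0.19884124 0.236     ]
pos [ 0.5    -0.0925  0.2388] tool: [[-0.001, 0.073, 0.997], [-0.0, 0.997, -0.073], [-1.0, -0.0, -0.001]]
shift(mm, now tool axes) [   2.9  283.5 -116.9] rotvec [-0.0036 -0.0011  0.0002] deg 0.2
[0.49372192 0.19021924 0.236     ]
pos [ 0.5    -0.0925  0.2388] tool: [[-0.001, 0.073, 0.997], [-0.0, 0.997, -0.073], [-1.0, -0.0, -0.001]]
shift(mm, now tool axes) [  2.8 281.5 -27. ] rotvec [-0.0036 -0.0011  0.0002] deg 0.2
```

```bash
python3 -m handwheel '0 20 -20 0 0 0 0;0 30 -20 0 0 0 0;0 40 -20 0 0 0 0;0 40 -20 0 0 0 0;0 40 -20 0 0 0 0;1 40 -17 0 0 0 0;1 40 0 0 0 0 0;1 33 0 0 0 0 0';  python3 -m handwheel '0 0 0 0 0 0 0;0 0 0 0 0 0 0'; python3 - <<'E'
from h import *
a=np.radians(86); n=np.array([np.cos(a),np.sin(a),0]); b=np.array([.9954,-.0958,0])
for s in (-.09,0): 
    P=np.array([.5,.28,.236])+s*b-.09*n; P[2]=.236;  go(P,[0,0,-1],n)
o=manip.get_obs(); c=cams.camera("wrist"); cv2.imwrite("pics/w5.png",c["color"])
t=cams.camera("top"); cv2.imwrite("pics/t5.png",cv2.resize(t["color"][150:260,130:260],None,fx=5,fy=5,interpolation=cv2.INTER_CUBIC))
E
python3 mug.py
```

```text
clock: 6.95
position: [0.4026, 0.2002, 0.2363]
ee_rot: [0.026, 0.707, -0.025, 0.707]
ft_force: [1.3, -0.6, -0.7]
grip_width: 0.027
clock: 7.15
position: [0.4031, 0.1982, 0.2359]
ee_rot: [0.025, 0.707, -0.026, 0.706]
ft_force: [-0.1, -0.9, -1.2]
grip_width: 0.033
pos [0.4031 0.1982 0.2359] tool: [[-0.001, 0.071, 0.997], [-0.001, 0.997, -0.071], [-1.0, -0.001, -0.001]]
shift(mm, now tool axes) [-0.1  0.7  1. ] rotvec [-0.0013 -0.0007  0.0012] deg 0.1
pos [0.4031 0.1982 0.2359] tool: [[-0.001, 0.071, 0.997], [-0.001, 0.997, -0.071], [-1.0, -0.001, -0.001]]
shift(mm, now tool axes) [-0.2 -1.5 91. ] rotvec [-0.0013 -0.0007  0.0012] deg 0.1
rim plane x=a*y+b*z+c [ 0.04259325  0.01862096 -0.02245071] 27
centre tool y,z [ 0.03716187 -0.00185631] r 0.038360965660880826
handle ang from +y [-1.23498476  1.75664925  8.22419723] 851 [0.01189809 0.10034573 0.00104683] x range [-0.00785331  0.04356964] rmax 0.07118249300290509
```

View pics/w5.png

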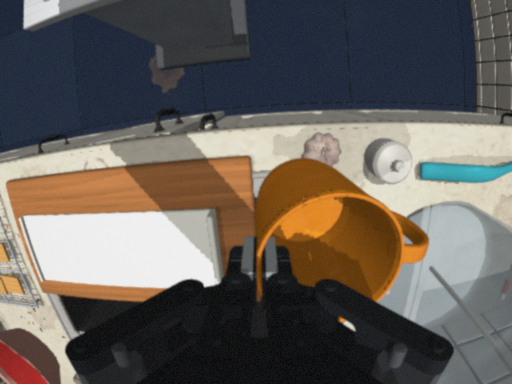

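View pics/t5.png

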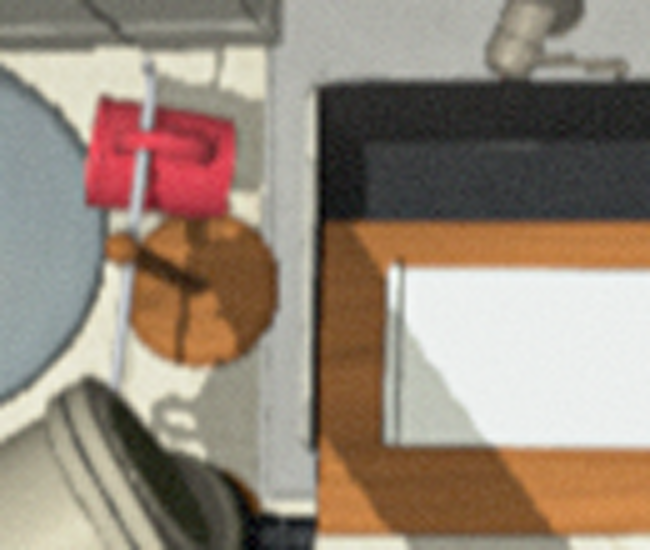

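```bash
python3 - <<'E'
from h import *
o=manip.get_obs(); c=cams.camera("wrist"); X=wcloud(c,o)
print(wproj(c,o,np.array([[.452,.2846,.222],[.465,.2834,.2],[.5,.28,.2],[.55,.2753,.2]])).round(0))
k=(X[...,2]>.19)&(X[...,2]<.23)&(X[...,0]>.44)&(X[...,0]<.56)&(X[...,1]>.24)&(X[...,1]<.32)
p=X[k]
for lo in np.arange(.44,.56,.01):
    q=p[(p[:,0]>=lo)&(p[:,0]<lo+.01)]
    if len(q): print(round(lo,2),len(q),q.mean(0).round(4),q[:,2].max().round(3))
E
```

```text
[[387. 289.]
 [374. 286.]
 [364. 319.]
 [353. 357.]]
0.44 4 [0.4402 0.241  0.2129] 0.215
0.45 18 [0.4541 0.286  0.2223] 0.224
```

```bash
python3 - <<'E'
from h import *
o=manip.get_obs(); c=cams.camera("wrist"); X=wcloud(c,o); im=c["color"].copy()
k=(X[...,2]>.19)&(X[...,2]<.23)&(X[...,0]>.445)&(X[...,0]<.56)&(X[...,1]>.24)&(X[...,1]<.32)
print(np.argwhere(k).mean(0),wproj(c,o,X[k]).mean(0))
for u,v in [(440,275),(460,298),(480,322),(500,345)]: print(X[v-3:v+4,u-3:u+4].reshape(-1,3)[c["depth"][v-3:v+4,u-3:u+4].ravel().argmin()])
cv2.imwrite("pics/w5a.png",cv2.resize(im[200:384,340:512],None,fx=4,fy=3.2,interpolation=cv2.INTER_CUBIC))
E
```

```text
[290.76470588 388.17647059] [388.17647059 290.76470588]
[0.50263936 0.38379465 0.16039804]
[0.50275357 0.38402284 0.20176521]
[0.50170728 0.3838274  0.23832023]
[0.50657316 0.38949557 0.26794095]
```

View pics/w5a.png

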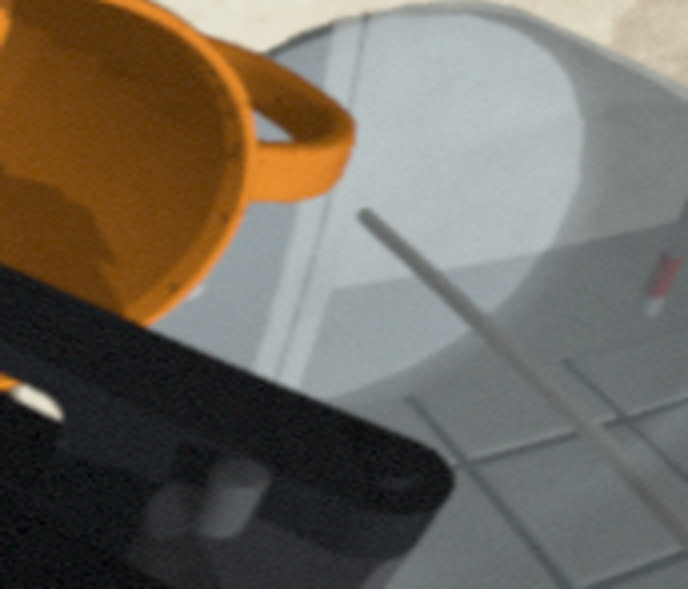

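```bash
python3 -m handwheel '0 0 10 0 0 0 0;0 0 10 0 0 0 0;0 0 10 0 0 0 0;0 0 10 0 0 0 0;0 -1 10 0 0 0 0;0 0 10 0 0 0 0;0 0 0 0 0 0 0';python3 -m handwheel '0 0 10 0 0 0 0;0 0 10 0 0 0 0;0 -1 10 0 0 0 0;0 0 0 0 0 0 0;0 0 0 0 0 0 0'; python3 - <<'E'
from h import *
o=manip.get_obs(); print(o["position"],o["ft_force"],o["grip_width"])
c=cams.camera("wrist"); cv2.imwrite("pics/w6.png",c["color"])
t=cams.camera("side"); cv2.imwrite("pics/s6.png",cv2.resize(t["color"][130:330,180:340],None,fx=3.5,fy=3,interpolation=cv2.INTER_CUBIC))
E
```

```text
clock: 8.15
position: [0.4643, 0.1924, 0.2362]
ee_rot: [0.025, 0.707, -0.025, 0.707]
ft_force: [-0.4, -0.4, -1.4]
grip_width: 0.031
clock: 8.65
position: [0.493, 0.1896, 0.2362]
ee_rot: [0.025, 0.707, -0.025, 0.707]
ft_force: [-0.7, 0.3, -1.5]
grip_width: 0.028
[0.49304548 0.18958947 0.2362319 ] [-0.72974033  0.30662603 -1.48817861] 0.027983333014288955
```

View pics/w6.png

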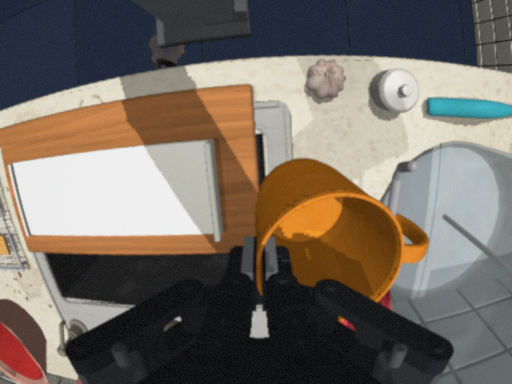

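View pics/s6.png

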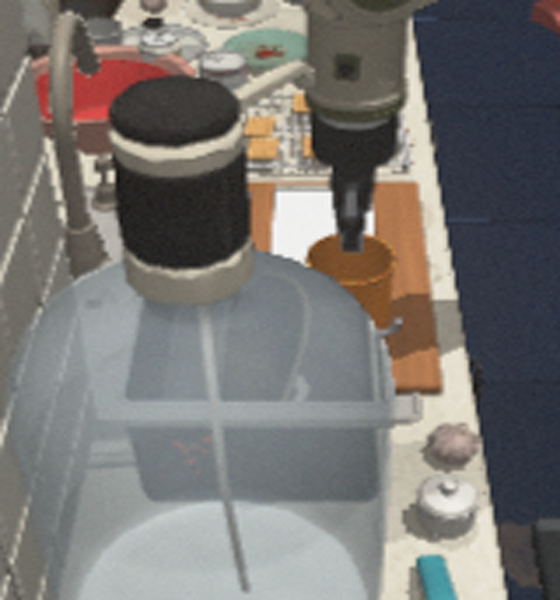

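```bash
python3 -m handwheel '10 0 0 0 0 0 0;10 0 0 0 0 0 0;6 0 0 0 0 0 0;0 0 0 0 0 0 0;2 0 0 0 0 0 0;0 0 0 0 0 0 0'; python3 -m handwheel '1 0 0 0 0 0 0;0 0 0 0 0 0 0;1 0 0 0 0 0 0;0 0 0 0 0 0 0'
```

```text
clock: 9.35
position: [0.493, 0.1897, 0.2084]
ee_rot: [0.025, 0.707, -0.025, 0.707]
ft_force: [-0.1, 0.2, -2.8]
grip_width: 0.027
clock: 9.75
position: [0.4931, 0.1898, 0.2065]
ee_rot: [0.025, 0.707, -0.025, 0.707]
ft_force: [0.1, -0.6, -0.6]
grip_width: 0.033
```

```bash
python3 -m handwheel '1 0 0 0 0 0 0;0 0 0 0 0 0 0;1 0 0 0 0 0 0;0 0 0 0 0 0 0';python3 -m handwheel '1 0 0 0 0 0 0;0 0 0 0 0 0 0;1 0 0 0 0 0 0;0 0 0 0 0 0 0'
```

```text
clock: 10.15
position: [0.4932, 0.1897, 0.2046]
ee_rot: [0.025, 0.707, -0.025, 0.707]
ft_force: [1.0, -0.8, 2.8]
grip_width: 0.033
clock: 10.55
position: [0.4932, 0.1896, 0.2026]
ee_rot: [0.025, 0.706, -0.025, 0.707]
ft_force: [0.1, -2.1, 4.4]
grip_width: 0.033
```

```bash
python3 -m handwheel '0 0 0 0 0 0 40;0 0 0 0 0 0 40;0 0 0 0 0 0 40;0 0 0 0 0 0 40;-20 0 0 0 0 0 40;-40 0 0 0 0 0 40;-40 0 0 0 0 0 40;0 0 0 0 0 0 40'; python3 - <<'E'
from h import *
o=manip.get_obs(); print(o["position"],o["ft_force"],o["grip_width"])
c=cams.camera("wrist"); cv2.imwrite("pics/w7.png",c["color"])
t=cams.camera("side"); cv2.imwrite("pics/s7.png",cv2.resize(t["color"][130:330,180:340],None,fx=3.5,fy=3,interpolation=cv2.INTER_CUBIC))
E
```

```text
clock: 11.35
position: [0.4948, 0.1904, 0.3077]
ee_rot: [0.026, 0.704, -0.023, 0.709]
ft_force: [0.1, -0.8, -0.1]
grip_width: 0.469
[0.49479814 0.19041297 0.30772013] [ 0.10151191 -0.77327324 -0.08285817] 0.4694122187958869
```

View pics/w7.png

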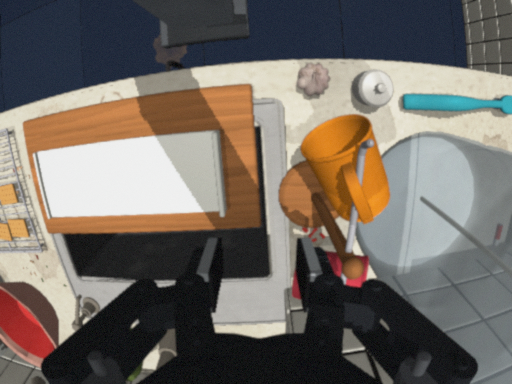

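View pics/s7.png

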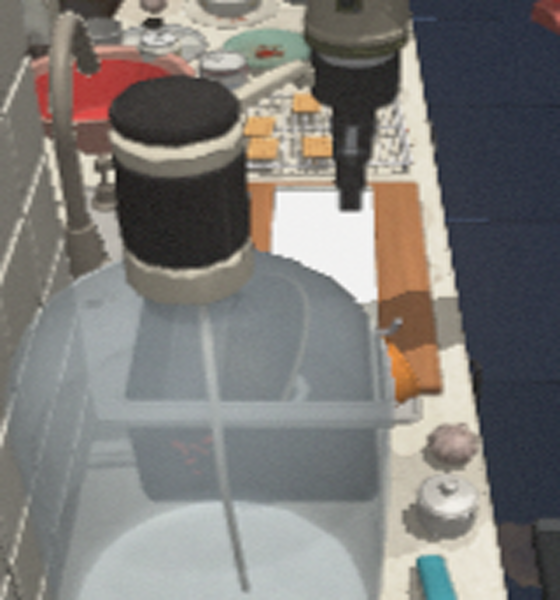

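```bash
python3 - <<'E'
from h import *
print(manip.get_obs()["joint_pos"].round(2)); go([.46,-.02,.35],[0,0,-1],[1,0,0]);go([.46,-.02,.35],[0,0,-1],[-1,0,0])
d=np.load("topX.npy"); 
E
```

```text
[-0.78  0.08  0.35  1.62 -0.03  1.45  1.07]
pos [0.4932 0.1899 0.3029] tool: [[0.001, 0.07, 0.998], [0.001, 0.998, -0.07], [-1.0, 0.001, 0.001]]
shift(mm, now tool axes) [ -47.3 -211.7  -18.4] rotvec [ 1.501e+00  1.000e-04 -1.700e-03] deg 86.0
pos [0.4932 0.1899 0.3029] tool: [[0.001, 0.07, 0.998], [0.001, 0.998, -0.07], [-1.0, 0.001, 0.001]]
shift(mm, now tool axes) [ -47.3 -211.7  -18.4] rotvec [-1.6406e+00  1.8000e-03  1.0000e-04] deg 94.0
```

```bash
python3 -m handwheel '-24 0 0 0 0 0 60;-24 -40 0 0 0 0 60;0 -45 -5 0 0 0 60;0 -45 -5 0 0 0 60;0 -45 -5 0 0 0 60;0 -37 -4 0 0 0 60'; python3 -m handwheel '0 0 0 0.15 0 0 60;0 0 0 0.15 0 0 60;0 0 0 0.15 0 0 60;0 0 0 0.15 0 0 60;0 0 0 0.15 0 0 60'; python3 -m handwheel '0 0 0 0.15 0 0 60;0 0 0 0.15 0 0 60;0 0 0 0.15 0 0 60;0 0 0 0.15 0 0 60;0 0 0 0.151 0 0 60;0 0 0 0 0 0 60;0 0 0 0 0 0 60'; python3 - <<'E'
from h import *
o=manip.get_obs(); print(o["joint_pos"].round(2)); go([.46,-.02,.35],[0,0,-1],[1,0,0])
c=cams.camera("wrist"); cv2.imwrite("pics/w8.png",c["color"]); np.savez("w8.npz",X=wcloud(c,o),im=c["color"])
c=cams.camera("top"); cv2.imwrite("pics/t8.png",c["color"])
E
```

```text
clock: 12.05
position: [0.458, -0.0229, 0.3491]
ee_rot: [0.025, 0.707, -0.025, 0.706]
ft_force: [1.6, 0.2, 0.3]
grip_width: 0.701
clock: 12.55
position: [0.4587, -0.0204, 0.3489]
ee_rot: [0.283, 0.648, -0.284, 0.647]
ft_force: [0.5, -0.4, 0.6]
grip_width: 0.705
clock: 13.25
position: [0.4589, -0.0204, 0.3495]
ee_rot: [0.498, 0.502, -0.499, 0.501]
ft_force: [-1.1, -0.4, -0.0]
grip_width: 0.703
[-0.52 -0.11  0.43  1.69  0.04  1.55 -0.09]
pos [ 0.4589 -0.0204  0.3495] tool: [[-0.001, 1.0, 0.005], [-0.0, 0.005, -1.0], [-1.0, -0.001, 0.0]]
shift(mm, now tool axes) [-0.5  1.1 -0.4] rotvec [0.0055 0.0003 0.0014] deg 0.3
```

View pics/w8.png

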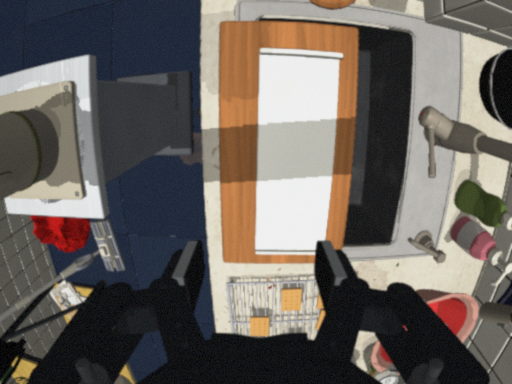

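View pics/t8.png

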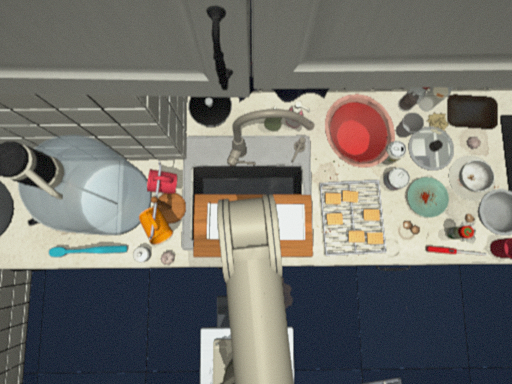

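```bash
python3 - <<'E'
from h import *
d=np.load("w8.npz"); X=d["X"]; hsv=cv2.cvtColor(d["im"],cv2.COLOR_BGR2HSV)
m=(hsv[...,1]<45)&(hsv[...,2]>110)
v,u=np.mgrid[0:384,0:512]
m&=(u>250)&(u<350)&(v>40)&(v<258)&(X[...,0]<.60)&(X[...,0]>.43)
n,l,s,ce=cv2.connectedComponentsWithStats(m.astype(np.uint8)); k=l==(1+s[1:,4].argmax())
fl=k&(abs(X[...,2]-.024)<.012)
rect=cv2.minAreaRect((X[k][:,:2]*1000).astype(np.float32)); print("rect",rect)
L=[];
for row in range(60,245,6):
    us=np.nonzero(k[row])[0]
    if len(us)<20: continue
    a=X[row,us[0]:us[0]+1][0]; b=X[row,us[-1]]; L.append([a[0],b[0],(a[1]+b[1])/2])
L=np.array(L); mid=(L[:,0]+L[:,1])/2; print("width",np.median(L[:,1]-L[:,0])); f=np.polyfit(L[:,2],mid,1); print("mid x = ",f, "resid",np.std(mid-np.polyval(f,L[:,2])))
print("left",np.polyfit(L[:,2],L[:,0],1),"right",np.polyfit(L[:,2],L[:,1],1))
print("floor z",np.median(X[fl][:,2]))
# high end along mid
for y in np.arange(.11,.16,.002):
    q=(abs(X[...,1]-y)<.0015)&(abs(X[...,0]-.515)<.05)&(X[...,2]<.08); 
    if q.sum(): print(round(y,3),q.sum(),np.percentile(X[q][:,2],[10,50,90]).round(3),end=' | ')
print()
for y in np.arange(-.225,-.19,.002):
    q=(abs(X[...,1]-y)<.0015)&(abs(X[...,0]-.515)<.05)&(X[...,2]<.08); 
    if q.sum(): print(round(y,3),q.sum(),np.percentile(X[q][:,2],[10,50,90]).round(3),end=' | ')
E
```

```text
rect ((519.5579223632812, -35.3968505859375), (352.01910400390625, 131.9401397705078), 88.85376739501953)
width 0.12383458780478823
mid x =  [0.03120266 0.51605559] resid 0.007677293911698574
left [0.01651729 0.45519392] right [0.04588803 0.57691727]
floor z 0.025005155107680366
0.11 122 [0.024 0.025 0.026] | 0.112 120 [0.024 0.025 0.026] | 0.114 120 [0.024 0.025 0.026] | 0.116 114 [0.024 0.025 0.026] | 0.118 122 [0.024 0.025 0.026] | 0.12 122 [0.024 0.025 0.026] | 0.122 122 [0.024 0.025 0.026] | 0.124 117 [0.024 0.025 0.026] | 0.126 135 [0.024 0.025 0.028] | 0.128 259 [0.025 0.035 0.048] | 0.13 188 [0.027 0.048 0.05 ] | 0.132 131 [0.048 0.049 0.05 ] | 0.134 119 [0.047 0.049 0.05 ] | 0.136 61 [0.047 0.048 0.049] | 0.138 9 [0.04  0.046 0.047] | 0.14 26 [0.018 0.019 0.02 ] | 0.142 94 [0.018 0.019 0.02 ] | 0.144 112 [0.018 0.019 0.02 ] | 0.146 113 [0.018 0.019 0.02 ] | 0.148 115 [0.018 0.019 0.02 ] | 0.15 115 [0.018 0.019 0.02 ] | 0.152 115 [0.018 0.019 0.02 ] | 0.154 117 [0.018 0.019 0.02 ] | 0.156 110 [0.018 0.019 0.02 ] | 0.158 115 [0.018 0.019 0.02 ] | 
-0.225 69 [0.018 0.019 0.02 ] | -0.223 63 [0.018 0.019 0.02 ] | -0.221 64 [0.018 0.019 0.02 ] | -0.219 60 [0.018 0.019 0.02 ] | -0.217 59 [0.018 0.019 0.02 ] | -0.215 37 [0.018 0.019 0.02 ] | -0.213 13 [0.019 0.019 0.02 ] | -0.209 6 [0.031 0.032 0.032] | -0.207 27 [0.031 0.032 0.033] | -0.205 52 [0.031 0.033 0.034] | -0.203 124 [0.026 0.032 0.034] | -0.201 161 [0.024 0.028 0.033] | -0.199 88 [0.024 0.025 0.029] | -0.197 75 [0.024 0.025 0.026] | -0.195 75 [0.024 0.025 0.026] | -0.193 82 [0.024 0.025 0.026] | -0.191 77 [0.024 0.025 0.026] |
```

```bash
python3 - <<'E'
from h import *
d=np.load("w8.npz"); X=d["X"]; im=d["im"].astype(int)
sat=im.max(-1)-im.min(-1); z=X[...,2]
k=(z>.0215)&(z<.04)&(sat<40)&(X[...,1]<.12)&(X[...,1]>-.195)&(X[...,0]>.42)&(X[...,0]<.62)
p=X[k]
lo=[];hi=[]
for y in np.arange(-.19,.12,.01):
    q=p[abs(p[:,1]-y)<.005][:,0]; q=np.sort(q); 
    lo.append([y,q[2]]);hi.append([y,q[-3]])
for nme,a in (("lo",lo),("hi",hi)):
    a=np.array(a); w=np.ones(len(a),bool)
    for _ in range(6):
        f=np.polyfit(a[w,0],a[w,1],1); r=abs(a[:,1]-np.polyval(f,a[:,0])); w=r<max(.002,1.5*np.median(r))
    print(nme,f.round(4),w.sum(),len(w))
# end face by x
e=[]
q=X[(z>.03)&(X[...,1]>.12)&(X[...,1]<.15)&(sat<60)&(X[...,0]>.45)&(X[...,0]<.58)&(z<.052)]
for x in np.arange(.465,.57,.01):
    t=q[abs(q[:,0]-x)<.005]; mid=t[(t[:,2]>.030)&(t[:,2]<.044)]; top=t[t[:,2]>.046]
    e.append([x,np.median(mid[:,1]) if len(mid) else np.nan,np.percentile(top[:,1],3),np.percentile(top[:,1],97)])
print(np.array(e).round(4))
E
```

```text
lo [0.0162 0.4549] 31 31
hi [0.0175 0.5792] 30 31
[[0.465  0.1294 0.1285 0.1361]
 [0.475  0.1294 0.1285 0.1363]
 [0.485  0.1294 0.1287 0.1366]
 [0.495  0.1282 0.1288 0.1352]
 [0.505  0.128  0.1291 0.1354]
 [0.515  0.1282 0.1285 0.1348]
 [0.525  0.1284 0.1285 0.1352]
 [0.535  0.1283 0.1277 0.1359]
 [0.545  0.1274 0.1283 0.1349]
 [0.555  0.1276 0.1275 0.134 ]
 [0.565  0.1274 0.1282 0.1346]]
```

```bash
python3 -m handwheel '0 7 46 0.005 0 0 60;10 7 47 0 0 0 60;10 7 47 0 0 0 60;10 7 47 0 0 0 60;10 7 47 0 0 0 60;10 7 47 0 0 0 60;0 0 0 0 0 0 60;0 0 0 0 0 0 60'; cat > bis.py <<'E'
from h import *
import sys
def detect(c,o,X,roi=None):
    hsv=cv2.cvtColor(c["color"],cv2.COLOR_BGR2HSV)
    m=((hsv[...,0]>8)&(hsv[...,0]<25)&(hsv[...,1]>90)&(hsv[...,2]>140)&(X[...,2]>.02)&(X[...,2]<.06)).astype(np.uint8)
    m=cv2.morphologyEx(m,cv2.MORPH_OPEN,np.ones((3,3)))
    m=cv2.morphologyEx(m,cv2.MORPH_CLOSE,np.ones((3,3)))
    n,l,s,ce=cv2.connectedComponentsWithStats(m); out=[]
    T=c["T_tool_cam"]; R0=R.from_quat(o["ee_rot"]).as_matrix(); org=R0@T[:3,3]+o["position"]
    ray=wray(c)@T[:3,:3].T@R0.T
    for i in range(1,n):
        if s[i,4]<150: continue
        k=l==i; z=np.median(X[k][:,2]); 
        cs,_=cv2.findContours(k.astype(np.uint8),cv2.RETR_EXTERNAL,cv2.CHAIN_APPROX_NONE)
        r=ray[k]; q=org+r*((.029-org[2])/r[:,2])[:,None]
        rc=cv2.minAreaRect((q[:,:2]*1000).astype(np.float32)); bp=cv2.boxPoints(rc)
        e1=bp[1]-bp[0]; e2=bp[2]-bp[1]; e=e1 if np.linalg.norm(e1)>np.linalg.norm(e2) else e2
        if e[1]>0: e=-e
        out.append(dict(px=ce[i],n=s[i,4],c=np.array(rc[0])/1000,mean=q[:,:2].mean(0),size=sorted(rc[1]),yaw=np.degrees(np.arctan2(e[0],-e[1])),z=z))
    return out
if __name__=="__main__":
    o=manip.get_obs(); c=cams.camera("wrist"); X=wcloud(c,o); cv2.imwrite(sys.argv[1],c["color"])
    print(o["position"].round(4),round(o["clock"],2))
    for b in detect(c,o,X): print("px",b["px"].round(0),b["n"],"c",b["c"].round(4),"mean",b["mean"].round(4),"size",np.round(b["size"],1),"yaw",b["yaw"].round(1),"z",b["z"].round(4))
E
python3 bis.py pics/w9.png
```

```text
clock: 14.15
position: [0.4998, -0.3024, 0.2995]
ee_rot: [-0.501, -0.499, 0.502, -0.498]
ft_force: [0.3, 0.4, 0.2]
grip_width: 0.705
[ 0.4998 -0.3024  0.2995] 14.15
px [276. 164.] 1020 c [ 0.5221 -0.3154] mean [ 0.5226 -0.3146] size [38.5 55.5] yaw 1.2 z 0.0299
px [326. 162.] 942 c [ 0.5959 -0.3126] mean [ 0.5959 -0.3123] size [39.4 53.9] yaw -2.0 z 0.0299
px [328. 202.] 867 c [ 0.6027 -0.3741] mean [ 0.6026 -0.3734] size [39.5 55.7] yaw -6.0 z 0.0299
px [234. 212.] 885 c [ 0.4601 -0.3893] mean [ 0.4601 -0.3885] size [38.8 55.5] yaw 0.2 z 0.0299
px [283. 245.] 772 c [ 0.5366 -0.4462] mean [ 0.5364 -0.4456] size [39.8 54.4] yaw -0.8 z 0.0299
px [231. 249.] 731 c [ 0.4533 -0.4542] mean [ 0.4534 -0.4534] size [38.8 54. ] yaw -0.4 z 0.03
```

View pics/w9.png

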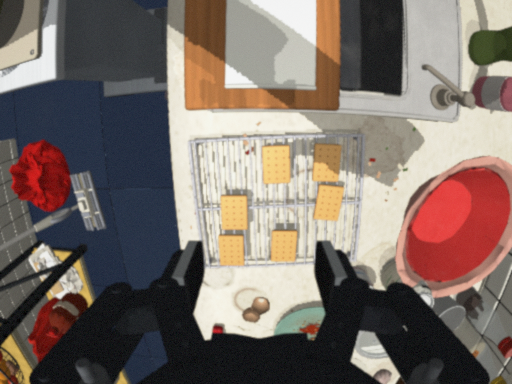

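```bash
cat > to.py <<'E'
from h import *
import sys
# usage: to.py x y z yawdeg(tool z toward +x from -y) tiltdeg(nose(-y end) down)
x,y,z,a,t=map(float,sys.argv[1:6]); a=np.radians(a);t=np.radians(t)
zt=np.array([np.sin(a),-np.cos(a),0]); zz=np.array([0,0,1.])
zt2=np.cos(t)*zt-np.sin(t)*zz; xt=-np.cos(t)*zz-np.sin(t)*zt; yt=np.cross(zt2,xt)
go([x,y,z],xt,yt)
E
python3 to.py .5223 -.315 .08 1 0
```

```text
pos [ 0.5004 -0.3011  0.3001] tool: [[-0.001, 1.0, -0.003], [0.0, -0.003, -1.0], [-1.0, -0.001, -0.0]]
shift(mm, now tool axes) [220.   22.1  13.9] rotvec [-0.02   -0.0003  0.0007] deg 1.1
```

```bash
python3 -m handwheel '20 11 7 -0.02 0 0 60;40 11 7 0 0 0 60;40 0 0 0 0 0 60;40 0 0 0 0 0 60;40 0 0 0 0 0 60;40 0 0 0 0 0 60;0 0 0 0 0 0 60;0 0 0 0 0 0 60'; python3 bis.py pics/w10.png;python3 to.py .5223 -.315 .021 1 0
```

```text
clock: 15.0
position: [0.5232, -0.3143, 0.0817]
ee_rot: [0.496, 0.505, -0.495, 0.505]
ft_force: [0.1, -0.4, 1.0]
grip_width: 0.698
[ 0.5232 -0.3143  0.0817] 15.0
px [256. 187.] 773 c [ 0.5218 -0.2948] mean [ 0.5201 -0.2936] size [12.4 38.3] yaw -89.0 z 0.03
px [348. 194.] 347 c [ 0.5865 -0.3023] mean [ 0.5864 -0.2979] size [14.4 33.1] yaw -12.7 z 0.03
px [260. 226.] 2323 c [ 0.5227 -0.3219] mean [ 0.5234 -0.3237] size [39.1 42.5] yaw 3.0 z 0.03
px [366. 269.] 570 c [ 0.6121 -0.3619] mean [ 0.6113 -0.3626] size [19.5 39.9] yaw 47.7 z 0.0299
px [202. 305.] 350 c [ 0.4737 -0.3968] mean [ 0.4749 -0.4002] size [12.4 42.1] yaw -1.5 z 0.0299
px [270. 330.] 465 c [ 0.5371 -0.4283] mean [ 0.5347 -0.4273] size [17.1 39.7] yaw -89.0 z 0.0299
pos [ 0.5238 -0.3151  0.0828] tool: [[0.003, 1.0, 0.018], [-0.001, 0.018, -1.0], [-1.0, 0.003, 0.001]]
shift(mm, now tool axes) [61.8 -1.6 -0.2] rotvec [ 0.0002  0.0006 -0.0027] deg 0.2
```

View pics/w10.png

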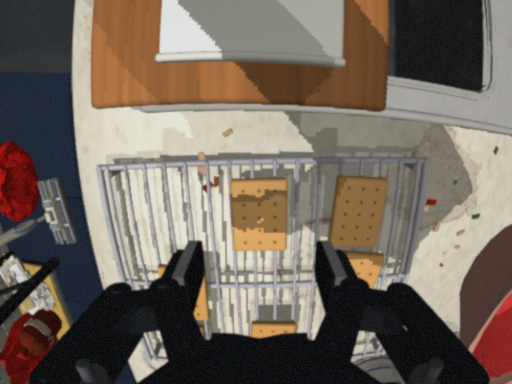

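```bash
sed -i 's/hsv\[...,2\]>140/hsv[...,2]>75/; s/X\[...,2\]>.02)/X[...,2]>.0245)/' bis.py; python3 -m handwheel '22 -1 1 0 0 0 58;30 0 0 0 0 0 58;10 0 0 0 0 0 58;0 0 0 0 0 0 58;0 0 0 0 0 0 58'; python3 -m handwheel '0 0 0 0 0 0 25;0 0 0 0 0 0 25;0 0 0 0 0 0 25;0 0 0 0 0 0 25;0 0 0 0 0 0 25' 25; python3 -m handwheel '-10 0 0 0 0 0 25;-30 0 0 0 0 0 25;-40 0 0 0 0 0 25;0 0 0 0 0 0 25;0 0 0 0 0 0 25'; python3 - <<'E'
from h import *
o=manip.get_obs(); c=cams.camera("wrist"); cv2.imwrite("pics/w11.png",c["color"]); print(wproj(c,o,o["position"][None]))
E
```

```text
clock: 15.55
position: [0.5225, -0.317, 0.0204]
ee_rot: [0.496, 0.503, -0.496, 0.505]
ft_force: [-0.6, 0.1, -0.0]
grip_width: 0.682
clock: 16.05
position: [0.5229, -0.3173, 0.0209]
ee_rot: [0.497, 0.503, -0.495, 0.505]
ft_force: [-0.7, 0.8, 10.4]
grip_width: 0.459
clock: 16.55
position: [0.5221, -0.3167, 0.1]
ee_rot: [0.497, 0.503, -0.495, 0.505]
ft_force: [0.2, -0.1, -0.9]
grip_width: 0.459
[[260.23978579 251.0998078 ]]
```

View pics/w11.png

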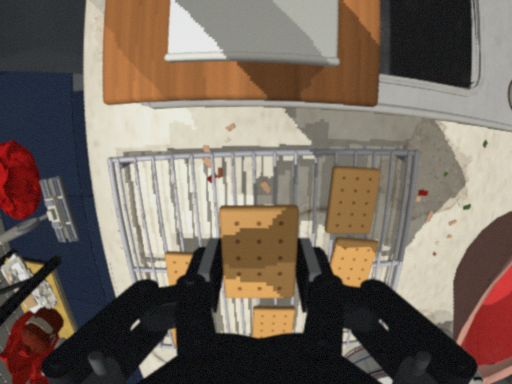

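```bash
cat > held.py <<'E'
from h import *
o=manip.get_obs(); c=cams.camera("wrist"); X=wcloud(c,o); R0=R.from_quat(o["ee_rot"]).as_matrix()
t=(X-o["position"])@R0
hsv=cv2.cvtColor(c["color"],cv2.COLOR_BGR2HSV)
m=(hsv[...,0]>8)&(hsv[...,0]<25)&(hsv[...,1]>90)&(hsv[...,2]>75)&(abs(t[...,1])<.03)&(abs(t[...,2])<.045)&(t[...,0]<.012)&(t[...,0]>-.025)
p=t[m]; x0=np.median(p[:,0]); top=p[abs(p[:,0]-x0)<.0025]
rc=cv2.minAreaRect((top[:,1:]*1000).astype(np.float32))
f=np.linalg.lstsq(np.c_[top[:,1:],np.ones(len(top))],top[:,0],rcond=None)[0]
print("top x",x0.round(4),"bottom x",(x0+.007).round(4),"plane",f.round(4),"rect y,z mm",np.round(rc[0],1),np.round(rc[1],1),round(rc[2],1),"z ext",np.percentile(top[:,2],[.5,99.5]).round(4),"opening",o["grip_width"]*85.4)
E
python3 held.py
```

```text
top x -0.0091 bottom x -0.0021 plane [ 0.0041 -0.0014 -0.0091] rect y,z mm [-1.  -1.7] [56.3 39.7] 89.9 z ext [-0.0293  0.0253] opening 38.93704609839219
```

```bash
python3 to.py .5196 .0963 .08 -1 0; python3 -m handwheel '0 0 -30 0.035 0 0 25;0 0 -48 0 0 0 25;0 0 -48 0 0 0 25;0 0 -48 0 0 0 25;0 0 -48 0 0 0 25;0 0 -48 0 0 0 25;0 0 -48 0 0 0 25;0 0 -48 0 0 0 25' ;python3 -m handwheel '0 0 -40 0 0 0 25;0 0 0 0 0 0 25;0 0 0 0 0 0 25'; python3 to.py .5196 .0963 .0235 -1 0
```

```text
pos [ 0.5211 -0.316   0.098 ] tool: [[-0.001, 1.0, 0.016], [0.001, 0.016, -1.0], [-1.0, -0.001, -0.001]]
shift(mm, now tool axes) [  18.2    5.2 -412.3] rotvec [ 0.0335 -0.0007  0.0006] deg 1.9
clock: 17.45
position: [0.5263, 0.0514, 0.0976]
ee_rot: [-0.504, -0.496, 0.505, -0.495]
ft_force: [1.2, -0.6, -0.5]
grip_width: 0.454
clock: 17.75
position: [0.5273, 0.0901, 0.0975]
ee_rot: [-0.504, -0.496, 0.505, -0.496]
ft_force: [0.0, -1.2, -0.7]
grip_width: 0.455
pos [0.5273 0.0901 0.0975] tool: [[-0.002, 1.0, -0.017], [-0.001, -0.017, -1.0], [-1.0, -0.002, 0.001]]
shift(mm, now tool axes) [74.  -7.7 -6.2] rotvec [0.0005 0.001  0.0017] deg 0.1
```

```bash
python3 -m handwheel '0 -8 -6 0 0 0 25;30 0 0 0 0 0 25;30 0 0 0 0 0 25;0 0 0 0 0 0 25;0 0 0 0 0 0 25'; python3 to.py .5196 .0963 .0235 -1 0; python3 - <<'E'
from h import *
o=manip.get_obs(); c=cams.camera("wrist"); cv2.imwrite("pics/w12.png",c["color"])
E
python3 held.py
```

```text
clock: 18.25
position: [0.5198, 0.0946, 0.0387]
ee_rot: [-0.505, -0.495, 0.506, -0.495]
ft_force: [0.5, 0.6, 0.6]
grip_width: 0.463
pos [0.5198 0.0946 0.0387] tool: [[-0.001, 1.0, -0.021], [-0.001, -0.021, -1.0], [-1.0, -0.001, 0.001]]
shift(mm, now tool axes) [15.2 -0.2 -1.7] rotvec [-0.0035  0.0008  0.001 ] deg 0.2
top x -0.0092 bottom x -0.0022 plane [ 0.0031 -0.0028 -0.0092] rect y,z mm [-0.9 -1.7] [55.7 39.8] 89.7 z ext [-0.0293  0.0252] opening 38.904140974382734
```

View pics/w12.png

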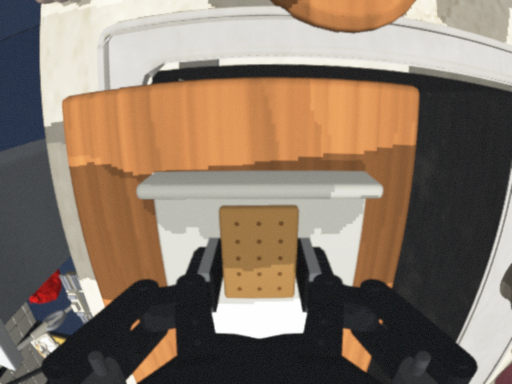

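```bash
python3 -m handwheel '8 0 -2 0 0 0 25;6 0 0 0 0 0 25;1 0 0 0 0 0 25;0 0 0 0 0 0 25;0 0 0 0 0 0 25'; python3 -m handwheel '0 0 0 0 0 0 50;0 0 0 0 0 0 50;0 0 0 0 0 0 50;0 0 0 0 0 0 50;-15 0 0 0 0 0 60;-40 0 0 0 0 0 60;-40 0 0 0 0 0 60;0 0 0 0 0 0 60';  python3 - <<'E'
from h import *
manip.get_obs(); 
E
python3 -m handwheel '0 0 0 0 0 0 60'; python3 bis.py pics/w13.png
```

```text
clock: 18.85
position: [0.5203, 0.0976, 0.0235]
ee_rot: [0.505, 0.495, -0.505, 0.495]
ft_force: [-0.0, 0.3, -0.4]
grip_width: 0.459
clock: 19.65
position: [0.5234, 0.098, 0.1245]
ee_rot: [0.508, 0.494, -0.502, 0.496]
ft_force: [0.0, -0.0, -0.2]
grip_width: 0.7
clock: 19.75
position: [0.5209, 0.0979, 0.1201]
ee_rot: [0.506, 0.495, -0.504, 0.495]
ft_force: [0.5, 0.4, -0.2]
grip_width: 0.7
[0.5209 0.0979 0.1201] 19.75
px [258. 197.] 2746 c [0.5193 0.0972] mean [0.5194 0.0982] size [39.2 51.6] yaw -1.2 z 0.032
```

View pics/w13.png

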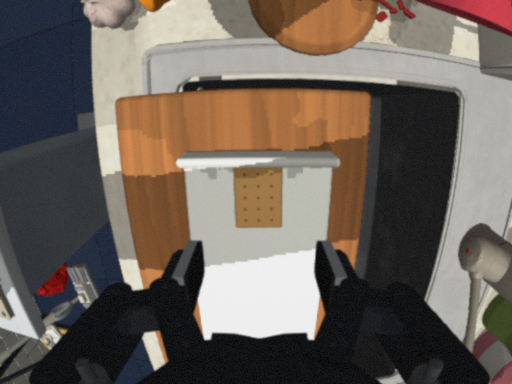

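```bash
python3 -m handwheel '-40 0 0 0 0 0 60;-20 0 40 -0.015 0 0 60;-10 -2 48 0 0 0 60;-10 -2 48 0 0 0 60;-10 -3 48 0 0 0 60;-10 -3 48 0 0 0 60;-10 -3 48 0 0 0 60;-10 -3 48 0 0 0 60';python3 -m handwheel '0 0 48 0 0 0 60;0 0 30 0 0 0 60; 0 0 0 0 0 0 60; 0 0 0 0 0 0 60'; python3 bis.py pics/w14.png; python3 to.py .596 -.3123 .021 -2 0
```

```text
clock: 20.6
position: [0.5013, -0.2319, 0.238]
ee_rot: [-0.501, -0.5, 0.501, -0.499]
ft_force: [1.7, -0.7, -0.2]
grip_width: 0.706
clock: 21.0
position: [0.5012, -0.3087, 0.2372]
ee_rot: [-0.501, -0.499, 0.502, -0.498]
ft_force: [1.2, 0.4, -0.3]
grip_width: 0.702
[ 0.5012 -0.3087  0.2372] 21.0
px [336. 168.] 1307 c [ 0.5959 -0.3119] mean [ 0.5954 -0.3117] size [40.  54.9] yaw -0.7 z 0.0299
px [338. 214.] 1141 c [ 0.6027 -0.374 ] mean [ 0.6025 -0.3733] size [39.8 56.3] yaw -6.6 z 0.0299
px [229. 225.] 1170 c [ 0.4602 -0.3892] mean [ 0.4605 -0.3883] size [39.4 56.3] yaw -0.7 z 0.03
px [286. 262.] 964 c [ 0.5363 -0.4457] mean [ 0.5363 -0.4456] size [40.  56.1] yaw -1.6 z 0.0299
px [227. 267.] 936 c [ 0.4532 -0.4546] mean [ 0.4535 -0.4534] size [39.2 56.4] yaw -0.8 z 0.0299
pos [ 0.5017 -0.3076  0.2373] tool: [[-0.002, 1.0, -0.004], [0.001, -0.004, -1.0], [-1.0, -0.002, -0.001]]
shift(mm, now tool axes) [216.2  94.7   4.5] rotvec [ 0.0309 -0.0008  0.0019] deg 1.8
```

```bash
python3 -m handwheel '10 40 4 0.028 0 0 60;30 40 0 0 0 0 60;40 16 0 0 0 0 60;40 0 0 0 0 0 60;40 0 0 0 0 0 60;20 0 0 0 0 0 60;0 0 0 0 0 0 60;0 0 0 0 0 0 60'; python3 to.py .597 -.312 .021 -2 0
```

```text
clock: 21.85
position: [0.5985, -0.3131, 0.059]
ee_rot: [0.508, 0.492, -0.507, 0.492]
ft_force: [0.1, -0.6, 0.9]
grip_width: 0.703
pos [ 0.5985 -0.3131  0.059 ] tool: [[0.0, 1.0, -0.031], [0.0, -0.031, -1.0], [-1.0, 0.0, -0.0]]
shift(mm, now tool axes) [38.  -1.5 -1.1] rotvec [ 0.0043 -0.0004 -0.0001] deg 0.2
```

```bash
python3 -m handwheel '20 -1 -1 0 0 0 58;12 0 0 0 0 0 58;5.5 0 0 0 0 0 58;0 0 0 0 0 0 58;0 0 0 0 0 0 58'; python3 -m handwheel '0 0 0 0 0 0 25;0 0 0 0 0 0 25;0 0 0 0 0 0 25;0 0 0 0 0 0 25;0 0 0 0 0 0 25' 25; python3 -m handwheel '-10 0 0 0 0 0 25;-30 0 0 0 0 0 25;-40 0 0 0 0 0 25;0 0 0 0 0 0 25;0 0 0 0 0 0 25'; python3 held.py; python3 to.py .51 .06 .14 -1 0
```

```text
clock: 22.35
position: [0.5973, -0.3135, 0.0217]
ee_rot: [0.508, 0.492, -0.508, 0.492]
ft_force: [-0.2, -0.2, 0.0]
grip_width: 0.68
clock: 22.85
position: [0.5975, -0.3136, 0.0218]
ee_rot: [0.508, 0.491, -0.508, 0.492]
ft_force: [0.6, -0.4, 5.8]
grip_width: 0.457
clock: 23.35
position: [0.5975, -0.3135, 0.1023]
ee_rot: [0.508, 0.491, -0.508, 0.493]
ft_force: [-0.5, -0.5, -1.4]
grip_width: 0.458
top x -0.0081 bottom x -0.0011 plane [ 0.0013 -0.0026 -0.0081] rect y,z mm [-0.7 -0.7] [56.7 39.7] 89.8 z ext [-0.0286  0.0261] opening 39.07492381788953
pos [ 0.5969 -0.313   0.1009] tool: [[0.0, 0.999, -0.032], [0.0, -0.032, -0.999], [-1.0, 0.0, -0.0]]
shift(mm, now tool axes) [ -38.9  -98.8 -370. ] rotvec [-0.0146 -0.0004 -0.0001] deg 0.8
```

```bash
python3 -m handwheel '0 -12 -45 -0.015 0 0 25;0 -12 -48 0 0 0 25;0 -12 -48 0 0 0 25;0 -12 -48 0 0 0 25;0 -12 -48 0 0 0 25;0 -12 -48 0 0 0 25;0 -12 -48 0 0 0 25;0 -1 -36 0 0 0 25'; python3 -m handwheel '0 0 0 0 0 0 25;0 0 0 0 0 0 25'; python3 to.py .519 .0638 .06 -1 11.5
```

```text
clock: 24.2
position: [0.5166, 0.0606, 0.0999]
ee_rot: [-0.503, -0.497, 0.504, -0.496]
ft_force: [1.0, 0.4, -0.4]
grip_width: 0.456
clock: 24.4
position: [0.5183, 0.0579, 0.1002]
ee_rot: [-0.503, -0.496, 0.504, -0.496]
ft_force: [-0.7, -0.9, 0.2]
grip_width: 0.457
pos [0.5183 0.0579 0.1002] tool: [[-0.001, 1.0, -0.015], [-0.001, -0.015, -1.0], [-1.0, -0.001, 0.001]]
shift(mm, now tool axes) [40.2  0.7 -5.9] rotvec [0.0024 0.2014 0.0016] deg 11.5
```

```bash
python3 -m handwheel '40 1 -6 0 0 0 25;0 0 0 0 0.1 0 25;0 0 0 0 0.1 0 25;0 0 0 0 0 0 25;0 0 0 0 0 0 25;0 0 0 0 0 0 25'; python3 to.py .519 .0638 .0302 -1 11.5; python3 held.py
```

```text
clock: 25.0
position: [0.52, 0.0635, 0.0608]
ee_rot: [0.552, 0.543, -0.452, 0.444]
ft_force: [-0.4, 0.6, 0.8]
grip_width: 0.453
pos [0.52   0.0635 0.0608] tool: [[0.003, 1.0, -0.016], [0.197, -0.017, -0.98], [-0.98, -0.0, -0.197]]
shift(mm, now tool axes) [30.1 -1.   5.8] rotvec [0.0007 0.0022 0.0004] deg 0.1
top x -0.0081 bottom x -0.0011 plane [ 0.0007 -0.0035 -0.0081] rect y,z mm [-0.7 -1.4] [55.7 39.6] 89.4 z ext [-0.0288  0.0252] opening 38.68571422062944
```

```bash
python3 -m handwheel '10 -1 6 0 0 0 25;10 0 0 0 0 0 25;5 0 0 0 0 0 25;0 0 0 0 0 0 25;0 0 0 0 0 0 25'; python3 to.py .519 .0634 .0302 -1 11.5
```

```text
clock: 25.55
position: [0.519, 0.0625, 0.035]
ee_rot: [0.552, 0.543, -0.452, 0.444]
ft_force: [0.5, 0.2, 0.4]
grip_width: 0.457
pos [0.519  0.0625 0.035 ] tool: [[0.003, 1.0, -0.017], [0.198, -0.017, -0.98], [-0.98, -0.0, -0.198]]
shift(mm, now tool axes) [4.9 0.  0.1] rotvec [0.0005 0.001  0.0005] deg 0.1
```

```bash
python3 -m handwheel '4 0 0 0 0 0 25;1 0 0 0 0 0 25;0 0 0 0 0 0 25;0 0 0 0 0 0 25'; python3 -m handwheel '0 0 0 0 0 0 50;0 0 0 0 0 0 50;0 0 0 0 0 0 50;0 0 0 0 0 0 50;-15 0 0 0 0 0 60;-40 0 0 0 0 0 60;-40 0 0 0 0 0 60;0 0 0 0 0 0 60'; python3 -m handwheel '0 0 0 0 -0.1 0 60;0 0 0 0 -0.1 0 60;0 0 0 0 0 0 60;0 0 0 0 0 0 60'; cat > row.py <<'E'
from h import *
import sys
o=manip.get_obs(); c=cams.camera("wrist"); X=wcloud(c,o); cv2.imwrite(sys.argv[1],c["color"])
hsv=cv2.cvtColor(c["color"],cv2.COLOR_BGR2HSV); X[...,2]-=.001
m=(hsv[...,0]>8)&(hsv[...,0]<25)&(hsv[...,1]>90)&(hsv[...,2]>60)&(X[...,2]>.0255)&(X[...,0]>.46)&(X[...,0]<.58)&(X[...,1]>-.19)&(X[...,1]<.135)
p=X[m]; print("x ext",np.percentile(p[:,0],[1,99]).round(4),"y",p[:,1].min().round(4),p[:,1].max().round(4))
ys=np.arange(.134,p[:,1].min()-.004,-.002); prof=[]
for y in ys:
    q=p[(abs(p[:,1]-y)<.001)&(abs(p[:,0]-(.517+.0168*y))<.015)]
    prof.append(np.median(q[:,2]) if len(q) else np.nan)
print(" ".join(f"{y*1000:.0f}:{z*1000:.1f}" for y,z in zip(ys,prof)))
for y in ys[::6]:
    q=p[(abs(p[:,1]-y)<.002)]
    if len(q): print(f"{y*1000:.0f} xmid off {((np.percentile(q[:,0],2)+np.percentile(q[:,0],98))/2-(.517+.0168*y))*1000:.1f}",end="; ")
print()
E
python3 row.py pics/w15.png
```

```text
clock: 25.95
position: [0.5191, 0.0633, 0.0304]
ee_rot: [0.552, 0.543, -0.451, 0.444]
ft_force: [-0.8, 0.4, -0.3]
grip_width: 0.457
clock: 26.75
position: [0.5218, 0.0427, 0.1292]
ee_rot: [0.555, 0.541, -0.449, 0.445]
ft_force: [0.8, 0.2, 1.3]
grip_width: 0.703
clock: 27.15
position: [0.5186, 0.0449, 0.1237]
ee_rot: [0.504, 0.497, -0.503, 0.495]
ft_force: [0.6, 0.4, 0.4]
grip_width: 0.706
x ext [0.4779 0.5387] y 0.0335 0.1262
134:nan 132:nan 130:nan 128:nan 126:266.5 124:31.0 122:31.0 120:31.2 118:31.4 116:31.0 114:30.9 112:31.2 110:31.2 108:31.1 106:31.1 104:31.0 102:30.9 100:31.0 98:31.2 96:31.1 94:31.2 92:31.2 90:38.8 88:41.5 86:41.5 84:40.7 82:40.5 80:40.0 78:39.5 76:39.3 74:38.8 72:38.4 70:38.0 68:37.5 66:37.2 64:36.8 62:36.4 60:35.9 58:35.7 56:35.2 54:34.7 52:34.3 50:33.8 48:33.7 46:33.1 44:32.8 42:32.2 40:31.9 38:31.4 36:30.8 34:nan 32:nan 30:nan
122 xmid off 0.4; 110 xmid off 0.8; 98 xmid off 0.8; 86 xmid off 0.1; 74 xmid off 0.0; 62 xmid off -4.2; 50 xmid off 12.8; 38 xmid off -5.2;
```

View pics/w15.png

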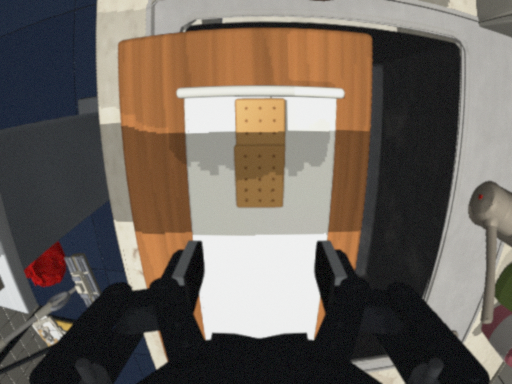

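```bash
python3 -m handwheel '-25 0 40 -0.015 0 0 60;-20 0 45 0 0 0 60;-20 0 45 0 0 0 60;-20 0 45 0 0 0 60;-15 0 45 0 0 0 60;-15 0 45 0 0 0 60;0 0 45 0 0 0 60;0 0 35 0 0 0 60';python3 -m handwheel '0 0 0 0 0 0 60; 0 0 0 0 0 0 60'; python3 bis.py pics/w16.png; python3 to.py .6037 -.374 .06 -6.5 0
```

```text
clock: 28.0
position: [0.5159, -0.3048, 0.239]
ee_rot: [0.502, 0.498, -0.501, 0.499]
ft_force: [0.4, -0.2, 0.0]
grip_width: 0.706
clock: 28.2
position: [0.516, -0.3025, 0.2382]
ee_rot: [0.502, 0.499, -0.501, 0.498]
ft_force: [0.4, 0.7, 0.3]
grip_width: 0.698
[ 0.516  -0.3025  0.2382] 28.2
px [326. 218.] 1146 c [ 0.6027 -0.3741] mean [ 0.6025 -0.3733] size [39.9 56.3] yaw -5.8 z 0.0299
px [218. 229.] 1135 c [ 0.46   -0.3887] mean [ 0.4605 -0.3881] size [40.2 56. ] yaw -0.1 z 0.03
px [275. 266.] 972 c [ 0.5367 -0.4465] mean [ 0.5366 -0.4455] size [39.6 57. ] yaw -0.8 z 0.0299
px [217. 270.] 854 c [ 0.4538 -0.4535] mean [ 0.4546 -0.453 ] size [38.7 56.5] yaw -1.6 z 0.0299
pos [ 0.5168 -0.3009  0.2382] tool: [[0.0, 1.0, -0.004], [0.001, -0.004, -1.0], [-1.0, 0.0, -0.001]]
shift(mm, now tool axes) [178.1  87.2  73. ] rotvec [ 1.097e-01 -1.400e-03 -1.000e-04] deg 6.3
```

```bash
python3 -m handwheel '10 30 25 0 0 0 60;30 30 24 0 0 0 60;30 27 24 0 0 0 60;40 0 0 0.055 0 0 60;40 0 0 0.055 0 0 60;28 0 0 0 0 0 60;0 0 0 0 0 0 60;0 0 0 0 0 0 60'; python3 to.py .6037 -.374 .0217 -6.3 0
```

```text
clock: 29.05
position: [0.6049, -0.3728, 0.0613]
ee_rot: [0.527, 0.472, -0.527, 0.472]
ft_force: [-0.3, -0.6, 0.0]
grip_width: 0.701
pos [ 0.6049 -0.3728  0.0613] tool: [[0.0, 0.994, -0.11], [0.0, -0.11, -0.994], [-1.0, 0.0, -0.0]]
shift(mm, now tool axes) [39.6 -1.   1.4] rotvec [-0.0006 -0.0005 -0.0004] deg 0.1
```

```bash
python3 -m handwheel '20 -1 1 0 0 0 58;14 0 0 0 0 0 58;5.5 0 0 0 0 0 58;0 0 0 0 0 0 58;0 0 0 0 0 0 58'; python3 -m handwheel '0 0 0 0 0 0 25;0 0 0 0 0 0 25;0 0 0 0 0 0 25;0 0 0 0 0 0 25;0 0 0 0 0 0 25' 25; python3 -m handwheel '-10 0 0 0 0 0 25;-30 0 0 0 0 0 25;-40 0 0 0 0 0 25;0 0 0 -0.092 0 0 25;0 0 0 0 0 0 25;0 0 0 0 0 0 25'; python3 held.py; python3 to.py .518 .0278 .1 -1 0
```

```text
clock: 29.55
position: [0.6036, -0.3747, 0.0219]
ee_rot: [0.527, 0.471, -0.527, 0.472]
ft_force: [-0.2, -0.6, 0.3]
grip_width: 0.685
clock: 30.05
position: [0.6037, -0.3748, 0.0219]
ee_rot: [0.527, 0.471, -0.527, 0.472]
ft_force: [-0.9, 0.3, 6.4]
grip_width: 0.455
clock: 30.65
position: [0.6029, -0.3741, 0.1004]
ee_rot: [0.506, 0.495, -0.505, 0.494]
ft_force: [-0.4, -0.2, -0.3]
grip_width: 0.458
top x -0.008 bottom x -0.001 plane [ 0.0027 -0.0028 -0.008 ] rect y,z mm [-1.  -0.3] [39.6 56. ] 0.1 z ext [-0.0279  0.0267] opening 39.083390113677
pos [ 0.6027 -0.374   0.1   ] tool: [[-0.001, 1.0, -0.022], [0.001, -0.022, -1.0], [-1.0, -0.001, -0.001]]
shift(mm, now tool axes) [   0.5  -93.7 -399.8] rotvec [-0.0048 -0.0011  0.0012] deg 0.3
```

```bash
python3 -m handwheel '0 -10 -40 -0.005 0 0 25;0 -11 -46 0 0 0 25;0 -11 -46 0 0 0 25;0 -11 -46 0 0 0 25;0 -11 -46 0 0 0 25;0 -11 -46 0 0 0 25;0 -11 -46 0 0 0 25;0 -11 -46 0 0 0 25'; python3 -m handwheel '20 -8 -38 0 0 0 25;20 0 0 0 0.1 0 25;0 0 0 0 0.1 0 25;0 0 0 0 0 0 25;0 0 0 0 0 0 25;0 0 0 0 0 0 25'; python3 to.py .5185 .028 .035 -1 11.5; python3 held.py
```

```text
clock: 31.5
position: [0.5206, -0.0093, 0.1002]
ee_rot: [-0.504, -0.496, 0.505, -0.495]
ft_force: [0.9, 0.6, -0.0]
grip_width: 0.461
clock: 32.1
position: [0.5144, 0.0272, 0.0608]
ee_rot: [0.551, 0.543, -0.451, 0.444]
ft_force: [-0.0, 0.3, 0.1]
grip_width: 0.458
pos [0.5144 0.0272 0.0608] tool: [[0.003, 1.0, -0.015], [0.198, -0.015, -0.98], [-0.98, -0.001, -0.198]]
shift(mm, now tool axes) [25.5  4.1  4.3] rotvec [0.0019 0.0018 0.001 ] deg 0.2
top x -0.008 bottom x -0.001 plane [ 0.0017 -0.004  -0.008 ] rect y,z mm [-0.8 -0.9] [39.4 55.2] 0.6 z ext [-0.0281  0.0259] opening 39.13589083658955
```

```bash
python3 -m handwheel '10 4 4 0 0 0 25;10 0 0 0 0 0 25;5 0 0 0 0 0 25;0 0 0 0 0 0 25;0 0 0 0 0 0 25'; python3 to.py .5185 .028 .0303 -1 11.5
```

```text
clock: 32.65
position: [0.5183, 0.0279, 0.0354]
ee_rot: [0.551, 0.543, -0.451, 0.444]
ft_force: [-0.7, -0.6, -0.6]
grip_width: 0.46
pos [0.5183 0.0279 0.0354] tool: [[0.003, 1.0, -0.015], [0.198, -0.015, -0.98], [-0.98, -0.0, -0.198]]
shift(mm, now tool axes) [5.  0.2 0.9] rotvec [0.0022 0.001  0.0009] deg 0.1
```

```bash
python3 -m handwheel '4 0 1 0 0 0 25;1 0 0 0 0 0 25;0 0 0 0 0 0 25;0 0 0 0 0 0 25'; python3 -m handwheel '0 0 0 0 0 0 50;0 0 0 0 0 0 50;0 0 0 0 0 0 50;0 0 0 0 0 0 50;-15 0 0 0 0 0 60;-40 0 0 0 0 0 60;-40 0 0 0 0 0 60;0 0 0 0 0 0 60'; python3 -m handwheel '0 0 0 0 -0.1 0 60;0 0 0 0 -0.1 0 60;0 0 0 0 0 0 60;0 0 0 0 0 0 60'; python3 row.py pics/w17.png
```

```text
clock: 33.05
position: [0.5185, 0.0279, 0.0306]
ee_rot: [0.552, 0.543, -0.451, 0.444]
ft_force: [0.1, -0.8, 0.1]
grip_width: 0.461
clock: 33.85
position: [0.521, 0.007, 0.1292]
ee_rot: [0.554, 0.541, -0.449, 0.445]
ft_force: [0.3, -0.1, -1.2]
grip_width: 0.701
clock: 34.25
position: [0.5179, 0.0095, 0.1238]
ee_rot: [0.504, 0.497, -0.503, 0.496]
ft_force: [-1.2, -0.5, 0.5]
grip_width: 0.702
x ext [0.4873 0.5388] y -0.0015 0.1263
134:nan 132:nan 130:nan 128:nan 126:30.8 124:31.2 122:31.2 120:31.1 118:31.0 116:31.0 114:31.2 112:31.2 110:31.2 108:31.2 106:31.1 104:31.2 102:31.1 100:31.1 98:31.4 96:31.0 94:31.2 92:31.1 90:266.8 88:41.5 86:41.4 84:41.0 82:40.6 80:40.0 78:39.6 76:39.4 74:38.9 72:38.6 70:37.9 68:37.8 66:37.2 64:36.8 62:36.6 60:35.9 58:35.5 56:35.5 54:38.2 52:41.3 50:41.1 48:40.7 46:40.1 44:39.8 42:39.4 40:38.9 38:38.7 36:38.3 34:37.8 32:37.4 30:37.0 28:36.5 26:36.4 24:35.9 22:35.4 20:35.1 18:34.7 16:34.2 14:33.7 12:33.4 10:33.0 8:32.7 6:32.1 4:32.0 2:31.5 -0:30.9 -2:nan -4:nan
122 xmid off 0.9; 110 xmid off 0.6; 98 xmid off 1.0; 86 xmid off 0.2; 74 xmid off -0.2; 62 xmid off 0.3; 50 xmid off 0.3; 38 xmid off -0.1; 26 xmid off -3.9; 14 xmid off 0.5; 2 xmid off -4.3;
```

View pics/w17.png

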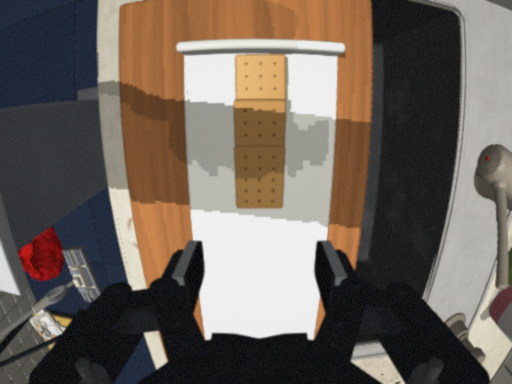

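```bash
python3 -m handwheel '-25 0 40 -0.015 0 0 60;-20 0 45 0 0 0 60;-20 0 45 0 0 0 60;-20 0 45 0 0 0 60;-15 0 45 0 0 0 60;-15 0 45 0 0 0 60;0 0 40 0 0 0 60';python3 -m handwheel '0 0 0 0 0 0 60; 0 0 0 0 0 0 60'; python3 bis.py pics/w18.png; python3 to.py .5377 -.446 .06 -1 0
```

```text
clock: 35.0
position: [0.5168, -0.3002, 0.2407]
ee_rot: [0.502, 0.499, -0.5, 0.5]
ft_force: [-0.1, 0.8, 0.6]
grip_width: 0.704
clock: 35.2
position: [0.5159, -0.2985, 0.2384]
ee_rot: [0.501, 0.499, -0.501, 0.499]
ft_force: [0.4, 0.5, -0.3]
grip_width: 0.701
[ 0.5159 -0.2985  0.2384] 35.2
px [218. 232.] 1128 c [ 0.46   -0.3892] mean [ 0.4605 -0.3882] size [40.1 56.5] yaw 0.2 z 0.03
px [275. 268.] 958 c [ 0.5361 -0.4467] mean [ 0.5363 -0.4458] size [40.4 55.9] yaw -1.0 z 0.0299
px [217. 273.] 852 c [ 0.4539 -0.4538] mean [ 0.4543 -0.4534] size [38.4 57.1] yaw -3.0 z 0.0299
pos [ 0.5167 -0.2967  0.2383] tool: [[-0.0, 1.0, -0.002], [0.001, -0.002, -1.0], [-1.0, -0.0, -0.001]]
shift(mm, now tool axes) [178.1  21.3 149.5] rotvec [ 0.0153 -0.0014  0.    ] deg 0.9
```

View pics/w18.png

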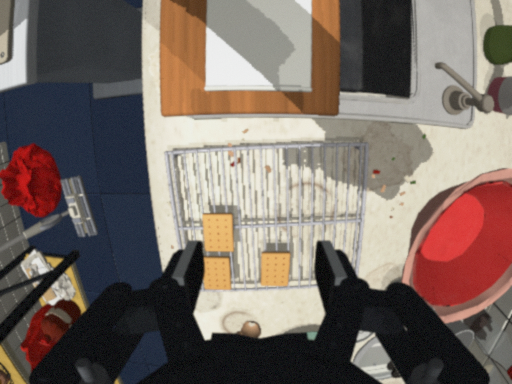

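```bash
python3 -m handwheel '10 7 40 0.015 0 0 60;25 7 40 0 0 0 60;25 7 40 0 0 0 60;40 0 30 0 0 0 60;40 0 0 0 0 0 60;38 0 0 0 0 0 60;0 0 0 0 0 0 60;0 0 0 0 0 0 60'; python3 to.py .5375 -.446 .0217 -1 0
```

```text
clock: 36.05
position: [0.5376, -0.4451, 0.0614]
ee_rot: [0.504, 0.497, -0.503, 0.496]
ft_force: [0.0, 0.4, 1.3]
grip_width: 0.703
pos [ 0.5376 -0.4451  0.0614] tool: [[0.0, 1.0, -0.014], [0.001, -0.014, -1.0], [-1.0, 0.0, -0.001]]
shift(mm, now tool axes) [39.7 -0.1  0.9] rotvec [ 0.0039 -0.0007 -0.0001] deg 0.2
```

```bash
python3 -m handwheel '20 0 1 0 0 0 58;14 0 0 0 0 0 58;5.5 0 0 0 0 0 58;0 0 0 0 0 0 58;0 0 0 0 0 0 58'; python3 -m handwheel '0 0 0 0 0 0 25;0 0 0 0 0 0 25;0 0 0 0 0 0 25;0 0 0 0 0 0 25;0 0 0 0 0 0 25' 25; python3 -m handwheel '-10 0 0 0 0 0 25;-30 0 0 0 0 0 25;-40 0 0 0 0 0 25;0 0 0 0 0 0 25;0 0 0 0 0 0 25;0 0 0 0 0 0 25'; python3 held.py; python3 to.py .5179 -.0077 .1 -1 0
```

```text
clock: 36.55
position: [0.537, -0.4474, 0.0218]
ee_rot: [0.504, 0.496, -0.504, 0.496]
ft_force: [-0.1, 0.3, 0.5]
grip_width: 0.68
clock: 37.05
position: [0.5372, -0.4475, 0.022]
ee_rot: [0.504, 0.496, -0.504, 0.497]
ft_force: [-0.1, 1.0, 5.4]
grip_width: 0.463
clock: 37.65
position: [0.5366, -0.4466, 0.1003]
ee_rot: [0.504, 0.497, -0.504, 0.496]
ft_force: [0.7, -0.6, -1.0]
grip_width: 0.454
top x -0.0079 bottom x -0.0009 plane [ 0.002  -0.0025 -0.0079] rect y,z mm [-1.   0.3] [39.7 56.7] 0.3 z ext [-0.0276  0.0273] opening 38.788749978792694
pos [ 0.5365 -0.4465  0.1   ] tool: [[-0.001, 1.0, -0.015], [0.001, -0.015, -1.0], [-1.0, -0.001, -0.001]]
shift(mm, now tool axes) [   0.6  -25.2 -438.5] rotvec [ 0.0024 -0.0013  0.0012] deg 0.2
```

```bash
python3 -m handwheel '0 -3 -40 0.002 0 0 25;0 -3 -48 0 0 0 25;0 -3 -48 0 0 0 25;0 -3 -48 0 0 0 25;0 -3 -48 0 0 0 25;0 -3 -48 0 0 0 25;0 -3 -48 0 0 0 25;0 -3 -48 0 0 0 25'; python3 -m handwheel '0 -1 -43 0 0 0 25;20 0 -20 0 0 0 25;20 0 0 0 0.1 0 25;0 0 0 0 0.1 0 25;0 0 0 0 0 0 25;0 0 0 0 0 0 25;0 0 0 0 0 0 25'; python3 to.py .5179 -.0072 .035 -1 11.5; python3 held.py
```

```text
clock: 38.5
position: [0.5182, -0.0687, 0.1004]
ee_rot: [-0.504, -0.496, 0.505, -0.495]
ft_force: [0.4, -0.7, -0.6]
grip_width: 0.456
clock: 39.2
position: [0.5193, -0.0071, 0.061]
ee_rot: [0.551, 0.543, -0.452, 0.444]
ft_force: [-0.0, 0.5, -1.1]
grip_width: 0.453
pos [ 0.5193 -0.0071  0.061 ] tool: [[0.003, 1.0, -0.016], [0.197, -0.016, -0.98], [-0.98, -0.0, -0.197]]
shift(mm, now tool axes) [25.5 -1.3  5.3] rotvec [0.0013 0.0019 0.0007] deg 0.1
top x -0.0079 bottom x -0.0009 plane [ 0.0005 -0.0031 -0.0079] rect y,z mm [-0.8 -0.5] [55.4 39.1] 89.8 z ext [-0.0279  0.0262] opening 38.70086585518066
```

```bash
python3 -m handwheel '10 -1 5 0 0 0 25;10 0 0 0 0 0 25;5 0 0 0 0 0 25;0 0 0 0 0 0 25;0 0 0 0 0 0 25'; python3 to.py .5179 -.0073 .0303 -1 11.5
```

```text
clock: 39.75
position: [0.5182, -0.0077, 0.0355]
ee_rot: [0.552, 0.543, -0.452, 0.444]
ft_force: [0.2, 0.7, 0.2]
grip_width: 0.456
pos [ 0.5182 -0.0077  0.0355] tool: [[0.003, 1.0, -0.017], [0.198, -0.017, -0.98], [-0.98, -0.0, -0.198]]
shift(mm, now tool axes) [ 5.1 -0.3  0.6] rotvec [0.0003 0.001  0.0005] deg 0.1
```

```bash
python3 -m handwheel '4 0 1 0 0 0 25;1 0 0 0 0 0 25;0 0 0 0 0 0 25;0 0 0 0 0 0 25'; python3 -m handwheel '0 0 0 0 0 0 50;0 0 0 0 0 0 50;0 0 0 0 0 0 50;0 0 0 0 0 0 50;-15 0 0 0 0 0 60;-40 0 0 0 0 0 60;-40 0 0 0 0 0 60;0 0 0 0 0 0 60'; python3 -m handwheel '0 0 0 0 -0.1 0 60;0 0 0 0 -0.1 0 60;0 0 0 0 0 0 60;0 0 0 0 0 0 60'; python3 row.py pics/w19.png
```

```text
clock: 40.15
position: [0.5183, -0.0077, 0.0306]
ee_rot: [0.552, 0.543, -0.451, 0.444]
ft_force: [-0.2, -0.3, -0.8]
grip_width: 0.456
clock: 40.95
position: [0.5206, -0.0289, 0.1292]
ee_rot: [0.555, 0.54, -0.45, 0.445]
ft_force: [0.6, 0.8, -0.3]
grip_width: 0.701
clock: 41.35
position: [0.5178, -0.026, 0.1239]
ee_rot: [0.504, 0.497, -0.503, 0.496]
ft_force: [-0.3, 0.0, 1.1]
grip_width: 0.701
x ext [0.4972 0.5382] y -0.0374 0.1267
134:nan 132:nan 130:nan 128:nan 126:30.6 124:31.1 122:31.4 120:31.3 118:31.2 116:31.3 114:31.2 112:31.1 110:31.2 108:31.1 106:31.1 104:31.1 102:31.2 100:31.4 98:31.2 96:31.2 94:31.0 92:31.3 90:40.5 88:41.7 86:41.4 84:40.9 82:40.7 80:40.4 78:39.7 76:39.4 74:38.8 72:38.6 70:38.0 68:37.6 66:37.3 64:37.0 62:36.5 60:36.0 58:35.6 56:266.8 54:40.3 52:41.3 50:41.3 48:40.8 46:40.2 44:40.0 42:39.6 40:39.1 38:38.9 36:38.5 34:37.9 32:37.4 30:37.2 28:36.8 26:36.5 24:36.0 22:35.8 20:35.3 18:38.8 16:41.4 14:41.0 12:40.6 10:40.1 8:39.7 6:39.6 4:39.0 2:38.5 -0:38.1 -2:37.9 -4:37.5 -6:37.0 -8:36.5 -10:36.3 -12:35.8 -14:35.5 -16:35.1 -18:34.7 -20:34.3 -22:33.9 -24:33.5 -26:33.1 -28:32.8 -30:32.3 -32:31.9 -34:31.5 -36:30.9 -38:nan -40:nan
122 xmid off 0.7; 110 xmid off 0.8; 98 xmid off 0.8; 86 xmid off 0.3; 74 xmid off 0.1; 62 xmid off 0.5; 50 xmid off 0.1; 38 xmid off 0.1; 26 xmid off 0.1; 14 xmid off 1.0; 2 xmid off 0.5; -10 xmid off -3.5; -22 xmid off 0.9; -34 xmid off 0.4;
```

View pics/w19.png

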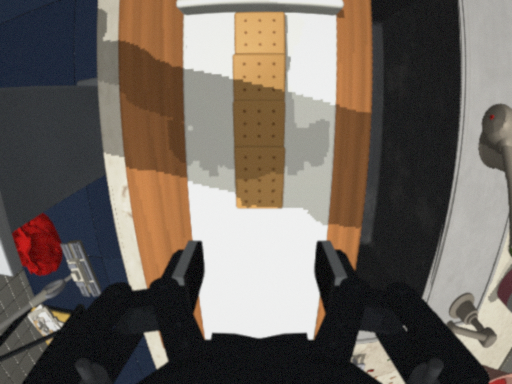

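```bash
python3 -m handwheel '-25 0 40 -0.015 0 0 60;-20 0 45 0 0 0 60;-20 0 45 0 0 0 60;-20 0 45 0 0 0 60;-15 0 45 0 0 0 60;-15 0 45 0 0 0 60;0 0 20 0 0 0 60';python3 -m handwheel '0 0 0 0 0 0 60; 0 0 0 0 0 0 60'; python3 bis.py pics/w20.png; python3 to.py .461 -.389 .06 -1 0
```

```text
clock: 42.1
position: [0.5146, -0.3182, 0.2408]
ee_rot: [0.503, 0.497, -0.502, 0.499]
ft_force: [-0.2, 0.4, 0.0]
grip_width: 0.702
clock: 42.3
position: [0.5156, -0.3129, 0.2383]
ee_rot: [0.502, 0.499, -0.501, 0.498]
ft_force: [0.4, 0.1, -0.3]
grip_width: 0.703
[ 0.5156 -0.3129  0.2383] 42.3
px [218. 222.] 1177 c [ 0.4599 -0.3895] mean [ 0.4603 -0.3882] size [39.9 56. ] yaw -0.5 z 0.03
px [217. 264.] 877 c [ 0.4544 -0.4543] mean [ 0.4547 -0.4537] size [38.1 56.9] yaw -2.8 z 0.0299
pos [ 0.5162 -0.3117  0.2383] tool: [[-0.0, 1.0, -0.003], [0.001, -0.003, -1.0], [-1.0, -0.0, -0.001]]
shift(mm, now tool axes) [178.2 -54.9  77.8] rotvec [ 0.0143 -0.0014  0.0002] deg 0.8
```

```bash
python3 -m handwheel '10 -18 26 0.005 0 0 60;25 -18 26 0 0 0 60;25 -19 26 0 0 0 60;40 0 0 0 0 0 60;40 0 0 0 0 0 60;38 0 0 0 0 0 60;0 0 0 0 0 0 60;0 0 0 0 0 0 60'; python3 to.py .461 -.389 .0217 -1 0
```

```text
clock: 43.15
position: [0.4616, -0.3887, 0.0614]
ee_rot: [0.502, 0.499, -0.502, 0.498]
ft_force: [-0.0, -0.1, 1.0]
grip_width: 0.703
pos [ 0.4616 -0.3887  0.0614] tool: [[-0.0, 1.0, -0.006], [0.0, -0.006, -1.0], [-1.0, -0.0, -0.0]]
shift(mm, now tool axes) [39.7 -0.6  0.4] rotvec [ 0.0112 -0.0005  0.0003] deg 0.6
```

```bash
python3 -m handwheel '20 0 0 0 0 0 58;14 0 0 0 0 0 58;5.5 0 0 0 0 0 58;0 0 0 0 0 0 58;0 0 0 0 0 0 58'; python3 -m handwheel '0 0 0 0 0 0 25;0 0 0 0 0 0 25;0 0 0 0 0 0 25;0 0 0 0 0 0 25;0 0 0 0 0 0 25' 25; python3 -m handwheel '-10 0 0 0 0 0 25;-30 0 0 0 0 0 25;-40 0 0 0 0 0 25;0 0 0 0.01 0 0 25;0 0 0 0 0 0 25;0 0 0 0 0 0 25'; python3 held.py; python3 to.py .5173 -.0435 .1 -1 0
```

```text
clock: 43.65
position: [0.4617, -0.3896, 0.022]
ee_rot: [0.502, 0.498, -0.502, 0.499]
ft_force: [-0.0, -0.5, 0.1]
grip_width: 0.678
clock: 44.15
position: [0.4617, -0.3896, 0.022]
ee_rot: [0.502, 0.498, -0.502, 0.499]
ft_force: [-1.4, 2.1, 6.1]
grip_width: 0.453
clock: 44.75
position: [0.4611, -0.3887, 0.1005]
ee_rot: [0.504, 0.496, -0.504, 0.495]
ft_force: [0.3, 0.3, -1.0]
grip_width: 0.46
top x -0.0079 bottom x -0.0009 plane [ 0.0013 -0.002  -0.0079] rect y,z mm [-0.9  0.3] [39.7 56.9] 0.3 z ext [-0.0275  0.0272] opening 39.309118628073506
pos [ 0.4609 -0.3887  0.1002] tool: [[-0.001, 1.0, -0.017], [0.001, -0.017, -1.0], [-1.0, -0.001, -0.001]]
shift(mm, now tool axes) [   0.5   50.6 -346.1] rotvec [ 0.0006 -0.001   0.0013] deg 0.1
```

```bash
python3 -m handwheel '0 7 -40 0 0 0 25;0 7 -46 0 0 0 25;0 7 -46 0 0 0 25;0 7 -46 0 0 0 25;0 7 -46 0 0 0 25;0 7 -46 0 0 0 25;0 7 -46 0 0 0 25;0 1 -30 0 0 0 25'; python3 -m handwheel '20 0 0 0 0 0 25;20 0 0 0 0.1 0 25;0 0 0 0 0.1 0 25;0 0 0 0 0 0 25;0 0 0 0 0 0 25;0 0 0 0 0 0 25'; python3 to.py .5172 -.0432 .035 -1 11.5; python3 held.py
```

```text
clock: 45.6
position: [0.5172, -0.0402, 0.1003]
ee_rot: [-0.503, -0.497, 0.504, -0.496]
ft_force: [0.7, -0.8, -0.0]
grip_width: 0.46
clock: 46.2
position: [0.5173, -0.0432, 0.061]
ee_rot: [0.551, 0.543, -0.452, 0.444]
ft_force: [-0.9, 0.3, 0.1]
grip_width: 0.453
pos [ 0.5173 -0.0432  0.061 ] tool: [[0.003, 1.0, -0.015], [0.197, -0.016, -0.98], [-0.98, -0.0, -0.197]]
shift(mm, now tool axes) [25.5 -0.1  5.1] rotvec [0.0018 0.0021 0.0008] deg 0.2
top x -0.0079 bottom x -0.0009 plane [ 0.0025 -0.0026 -0.0079] rect y,z mm [-0.7  0. ] [39.4 56.5] 0.1 z ext [-0.0277  0.0262] opening 38.66991691025469
```

```bash
python3 -m handwheel '10 0 5 0 0 0 25;10 0 0 0 0 0 25;5 0 0 0 0 0 25;0 0 0 0 0 0 25;0 0 0 0 0 0 25'; python3 to.py .5172 -.0431 .0303 -1 11.5
```

```text
clock: 46.75
position: [0.5171, -0.0441, 0.0355]
ee_rot: [0.552, 0.543, -0.452, 0.444]
ft_force: [0.2, 0.3, 0.6]
grip_width: 0.459
pos [ 0.5171 -0.0441  0.0355] tool: [[0.003, 1.0, -0.017], [0.198, -0.017, -0.98], [-0.98, -0.0, -0.198]]
shift(mm, now tool axes) [5.3 0.  0.1] rotvec [0.0003 0.0009 0.0005] deg 0.1
```

```bash
python3 -m handwheel '4 0 0 0 0 0 25;1 0 0 0 0 0 25;0 0 0 0 0 0 25;0 0 0 0 0 0 25'; python3 -m handwheel '0 0 0 0 0 0 50;0 0 0 0 0 0 50;0 0 0 0 0 0 50;0 0 0 0 0 0 50;-15 0 0 0 0 0 60;-40 0 0 0 0 0 60;-40 0 0 0 0 0 60;0 0 0 0 0 0 60'; python3 -m handwheel '0 0 0 0 -0.1 0 60;0 0 0 0 -0.1 0 60;0 0 0 0 0 0 60;0 0 0 0 0 0 60'; python3 row.py pics/w21.png
```

```text
clock: 47.15
position: [0.5173, -0.0431, 0.0308]
ee_rot: [0.552, 0.543, -0.451, 0.444]
ft_force: [-0.2, -1.4, -0.9]
grip_width: 0.461
clock: 47.95
position: [0.5194, -0.0645, 0.1293]
ee_rot: [0.555, 0.54, -0.45, 0.445]
ft_force: [0.3, -0.4, 0.1]
grip_width: 0.702
clock: 48.35
position: [0.5168, -0.0613, 0.1241]
ee_rot: [0.504, 0.497, -0.503, 0.496]
ft_force: [-0.6, -1.4, -0.3]
grip_width: 0.702
x ext [0.4898 0.5375] y -0.0729 0.1018
134:nan 132:nan 130:nan 128:nan 126:nan 124:nan 122:nan 120:nan 118:nan 116:nan 114:nan 112:nan 110:nan 108:nan 106:nan 104:nan 102:30.2 100:31.2 98:31.2 96:31.0 94:31.3 92:31.9 90:40.8 88:41.6 86:41.3 84:41.0 82:40.6 80:40.3 78:39.7 76:39.2 74:39.1 72:38.5 70:38.3 68:37.5 66:37.4 64:37.0 62:36.5 60:36.0 58:35.5 56:35.4 54:34.9 52:35.8 50:40.8 48:40.7 46:40.4 44:40.0 42:39.7 40:39.4 38:38.9 36:38.6 34:38.4 32:37.9 30:37.5 28:37.1 26:37.1 24:36.3 22:36.0 20:267.0 18:35.3 16:38.4 14:41.2 12:41.3 10:40.6 8:40.3 6:40.0 4:39.6 2:39.3 -0:38.6 -2:38.4 -4:37.9 -6:37.7 -8:37.2 -10:36.9 -12:36.5 -14:36.2 -16:36.0 -18:41.0 -20:42.1 -22:41.5 -24:41.1 -26:40.8 -28:40.2 -30:40.1 -32:39.5 -34:39.2 -36:38.7 -38:38.3 -40:37.8 -42:37.7 -44:37.2 -46:36.7 -48:36.0 -50:36.3 -52:35.7 -54:35.1 -56:34.7 -58:34.2 -60:34.0 -62:33.4 -64:33.3 -66:32.7 -68:32.2 -70:31.7 -72:nan -74:nan -76:nan
98 xmid off 1.2; 86 xmid off 0.4; 74 xmid off 0.7; 62 xmid off 0.4; 50 xmid off -2.0; 38 xmid off -4.6; 26 xmid off -7.8; 14 xmid off -5.7; 2 xmid off -4.1; -10 xmid off -2.3; -22 xmid off 0.2; -34 xmid off 0.3; -46 xmid off -11.1; -58 xmid off -0.1; -70 xmid off 0.1;
```

View pics/w21.png

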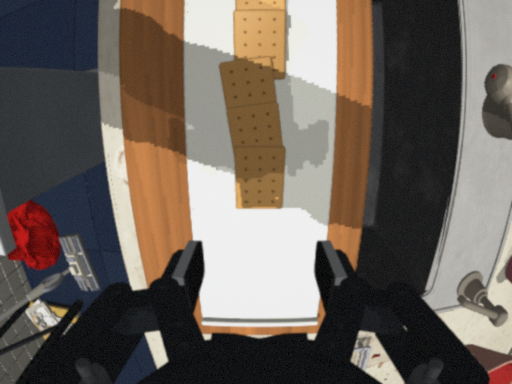

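```bash
python3 - <<'E'
from h import *
o=manip.get_obs(); c=cams.camera("wrist"); X=wcloud(c,o); X[...,2]-=.001; np.savez("w22.npz",X=X,im=c["color"])
cv2.imwrite("pics/w22.png",cv2.resize(c["color"][0:215,190:320],None,fx=4,fy=2.75,interpolation=cv2.INTER_CUBIC))
# ortho height map: top-down, 0.5mm per px
im=c["color"]; H=np.zeros((480,200,3),np.uint8)
R0=R.from_quat(o["ee_rot"]).as_matrix()
ys=np.linspace(.14,-.10,480); xs=np.linspace(.467,.567,200)
XX,YY=np.meshgrid(xs,ys); P=np.stack([XX,YY,np.full(XX.shape,.036)],-1)
uv=wproj(c,o,P).astype(np.float32)
rect=cv2.remap(im,uv[...,0],uv[...,1],cv2.INTER_CUBIC); rect=cv2.convertScaleAbs(rect,alpha=1.4)
cv2.imwrite("pics/w22r.png",cv2.resize(rect[70:],None,fx=1.4,fy=1.4))
E
```

```text
(no output)
```

View pics/w22r.png

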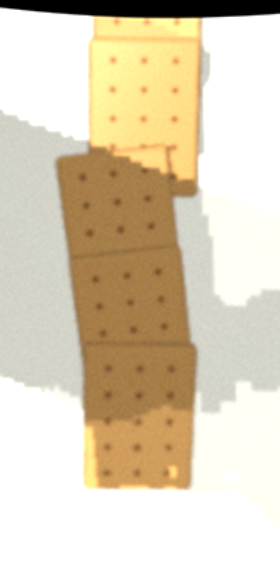

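```bash
python3 to.py .512 .0228 .07 7 11.2
```

```text
pos [ 0.5167 -0.063   0.124 ] tool: [[-0.0, 1.0, -0.019], [0.002, -0.019, -1.0], [-1.0, -0.0, -0.002]]
shift(mm, now tool axes) [ 54.2  -6.3 -85.6] rotvec [-0.1406  0.1935 -0.0138] deg 13.7
```

```bash
python3 -m handwheel '0 -3 -43 0 0 0 56;0 -3 -43 0 0 0 56;30 0 0 -0.07 0.0965 -0.007 56;24 0 0 -0.07 0.0965 -0.007 56;0 0 0 0 0 0 56;0 0 0 0 0 0 56;0 0 0 0 0 0 56'; python3 to.py .512 .0228 .0302 7 11.2; python3 - <<'E'
from h import *
o=manip.get_obs(); c=cams.camera("wrist"); cv2.imwrite("pics/w23.png",c["color"])
E
```

```text
clock: 49.15
position: [0.5129, 0.026, 0.071]
ee_rot: [0.512, 0.577, -0.422, 0.476]
ft_force: [0.2, 0.5, -0.3]
grip_width: 0.656
pos [0.5129 0.026  0.071 ] tool: [[-0.023, 0.993, 0.118], [0.19, 0.12, -0.974], [-0.982, 0.0, -0.191]]
shift(mm, now tool axes) [39.4 -1.3 10.8] rotvec [-0.0016  0.0032 -0.0006] deg 0.2
```

View pics/w23.png

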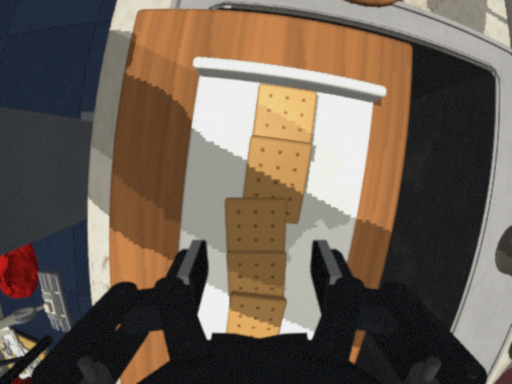

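```bash
python3 -m handwheel '0 -1 11 0 0 0 54;20 0 0 0 0 0 54;14 0 0 0 0 0 54;5 0 0 0 0 0 54;0 0 0 0 0 0 54;0 0 0 0 0 0 54'; python3 to.py .512 .0228 .0302 7 11.2; python3 -m handwheel '0 0 0 0 0 0 30;0 0 0 0 0 0 30;0 0 0 0 0 0 30;0 0 0 0 0 0 30' 20;  python3 to.py .5185 .0277 .0312 -1 11.5;python3 - <<'E'
from h import *
o=manip.get_obs(); c=cams.camera("wrist"); cv2.imwrite("pics/w24.png",c["color"])
E
```

```text
clock: 49.8
position: [0.5118, 0.0229, 0.0299]
ee_rot: [0.511, 0.579, -0.421, 0.476]
ft_force: [-0.5, 0.4, -0.1]
grip_width: 0.631
pos [0.5118 0.0229 0.0299] tool: [[-0.024, 0.992, 0.121], [0.19, 0.123, -0.974], [-0.981, -0.0, -0.192]]
shift(mm, now tool axes) [-0.3  0.2  0.1] rotvec [0.0012 0.0023 0.0004] deg 0.2
clock: 50.2
position: [0.5121, 0.023, 0.0302]
ee_rot: [0.512, 0.578, -0.421, 0.476]
ft_force: [-0.0, -0.2, 6.6]
grip_width: 0.452
pos [0.5121 0.023  0.0302] tool: [[-0.023, 0.992, 0.121], [0.191, 0.123, -0.974], [-0.981, 0.001, -0.192]]
shift(mm, now tool axes) [-0.3  7.  -4. ] rotvec [0.1381 0.007  0.0269] deg 8.1
```

View pics/w24.png

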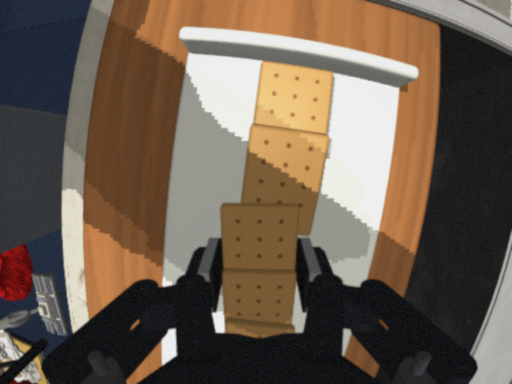

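```bash
python3 -m handwheel '-0.7 0 0 0 0 0 30;0 2 -1 0.046 0.002 0.009 30;0 2 -1.5 0.046 0.002 0.009 30;0 3 -1.5 0.046 0.002 0.009 30;0 0 0 0 0 0 30;0 0 0 0 0 0 30'; python3 to.py .5185 .0277 .0306 -1 11.5; python3 held.py
```

```text
clock: 50.85
position: [0.518, 0.0274, 0.0309]
ee_rot: [0.551, 0.543, -0.452, 0.444]
ft_force: [0.0, 0.0, 0.2]
grip_width: 0.459
pos [0.518  0.0274 0.0309] tool: [[0.002, 1.0, -0.016], [0.198, -0.016, -0.98], [-0.98, -0.001, -0.198]]
shift(mm, now tool axes) [ 0.4  0.5 -0.3] rotvec [0.0016 0.0015 0.0015] deg 0.1
top x -0.007 bottom x -0.0 plane [-0.0033 -0.0147 -0.0069] rect y,z mm [ -0.5 -11.3] [39.4 37.3] 1.4 z ext [-0.0295  0.0066] opening 39.18369647305601
```

```bash
python3 -m handwheel '0 0 0 0 0 0 50;0 0 0 0 0 0 50;0 0 0 0 0 0 50;0 0 0 0 0 0 50;-15 0 0 0 0 0 56;-35 0 0 0 0 0 56;-30 0 0 0 0 0 56;0 0 0 0 0 0 56'; python3 -m handwheel '0 0 40 0 -0.1 0 60;0 0 40 0 -0.1 0 60;0 0 0 0 0 0 60;0 0 0 0 0 0 60'; cat > rect.py <<'E'
from h import *
import sys
o=manip.get_obs(); c=cams.camera("wrist"); im=c["color"]
ys=np.linspace(.14,-.14,560); xs=np.linspace(.467,.567,200)
XX,YY=np.meshgrid(xs,ys); P=np.stack([XX,YY,np.full(XX.shape,.041)],-1)
uv=wproj(c,o,P).astype(np.float32)
rect=cv2.convertScaleAbs(cv2.remap(im,uv[...,0],uv[...,1],cv2.INTER_CUBIC),alpha=1.4)
cv2.line(rect,tuple(int(v) for v in ((.517+.0168*.14-.467)/.1*199,0)),tuple(int(v) for v in ((.517-.0168*.14-.467)/.1*199,559)),(255,0,0),1)
rect=rect.transpose(1,0,2)[::-1]
cv2.imwrite(sys.argv[1],cv2.resize(np.ascontiguousarray(rect),None,fx=1.4,fy=1.4)) # col=(0.14-y)*2800(1/m)
E
python3 row.py pics/w25.png;python3 rect.py pics/w25r.png
```

```text
clock: 51.7
position: [0.5204, 0.0098, 0.1139]
ee_rot: [0.554, 0.541, -0.45, 0.445]
ft_force: [-0.7, -0.0, -0.0]
grip_width: 0.655
clock: 52.1
position: [0.5166, -0.0671, 0.0977]
ee_rot: [-0.504, -0.496, 0.504, -0.495]
ft_force: [0.3, 0.0, 0.1]
grip_width: 0.707
x ext [0.4921 0.537 ] y -0.0765 0.0836
134:nan 132:nan 130:nan 128:nan 126:nan 124:nan 122:nan 120:nan 118:nan 116:nan 114:nan 112:nan 110:nan 108:nan 106:nan 104:nan 102:nan 100:nan 98:nan 96:nan 94:nan 92:nan 90:nan 88:nan 86:nan 84:39.9 82:40.6 80:40.1 78:39.7 76:39.5 74:39.0 72:38.5 70:38.0 68:37.7 66:37.4 64:36.9 62:36.6 60:36.1 58:35.8 56:35.7 54:41.3 52:41.6 50:41.3 48:40.8 46:40.4 44:40.0 42:39.5 40:39.1 38:38.8 36:38.4 34:37.9 32:37.5 30:37.1 28:36.7 26:36.5 24:35.8 22:35.6 20:35.5 18:41.2 16:41.4 14:240.5 12:40.6 10:40.3 8:39.9 6:39.4 4:39.0 2:38.6 -0:38.2 -2:37.9 -4:37.2 -6:36.9 -8:36.6 -10:36.2 -12:36.2 -14:40.7 -16:41.7 -18:41.8 -20:41.3 -22:40.9 -24:40.3 -26:39.9 -28:39.6 -30:39.1 -32:38.8 -34:38.4 -36:37.9 -38:37.7 -40:37.2 -42:36.7 -44:36.4 -46:35.9 -48:35.5 -50:34.9 -52:34.7 -54:34.4 -56:34.0 -58:33.4 -60:32.9 -62:32.5 -64:32.3 -66:31.6 -68:31.3 -70:30.2 -72:nan -74:nan -76:nan -78:nan -80:nan
74 xmid off 0.5; 62 xmid off 0.4; 50 xmid off 0.1; 38 xmid off -0.3; 26 xmid off -0.3; 14 xmid off -0.3; 2 xmid off -0.5; -10 xmid off -0.8; -22 xmid off -0.3; -34 xmid off -2.1; -46 xmid off -4.2; -58 xmid off -3.0; -70 xmid off 7.6;
```

View pics/w25r.png

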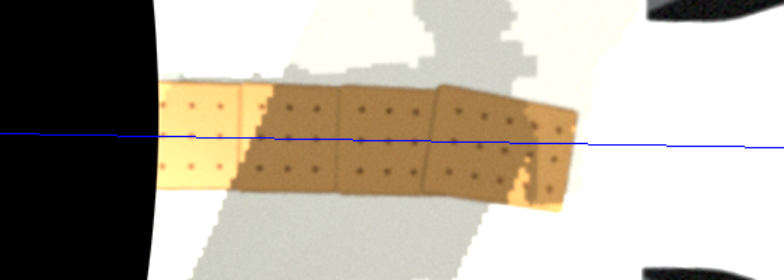

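```bash
python3 to.py .5137 -.043 .07 -9.5 11.5
```

```text
pos [ 0.5168 -0.0667  0.0977] tool: [[-0.001, 1.0, -0.017], [0.001, -0.017, -1.0], [-1.0, -0.001, -0.001]]
shift(mm, now tool axes) [ 27.7  -3.5 -23.6] rotvec [0.1483 0.1994 0.0158] deg 14.3
```

```bash
python3 -m handwheel '0 -3.5 -24 0 0 0 56;14 0 0 0.074 0.0997 0.008 56;14 0 0 0.074 0.0997 0.008 56;0 0 0 0 0 0 56;0 0 0 0 0 0 56;0 0 0 0 0 0 56'; python3 to.py .5137 -.043 .0298 -9.5 11.5; python3 - <<'E'
from h import *
o=manip.get_obs(); c=cams.camera("wrist"); cv2.imwrite("pics/w26.png",c["color"])
E
```

```text
clock: 52.8
position: [0.5143, -0.0413, 0.0702]
ee_rot: [0.59, 0.5, -0.483, 0.41]
ft_force: [-0.9, 0.0, 0.5]
grip_width: 0.656
pos [ 0.5143 -0.0413  0.0702] tool: [[0.033, 0.987, -0.159], [0.194, -0.162, -0.967], [-0.98, 0.001, -0.197]]
shift(mm, now tool axes) [39.3 -0.4  9.7] rotvec [ 0.0028  0.0026 -0.0005] deg 0.2
```

View pics/w26.png

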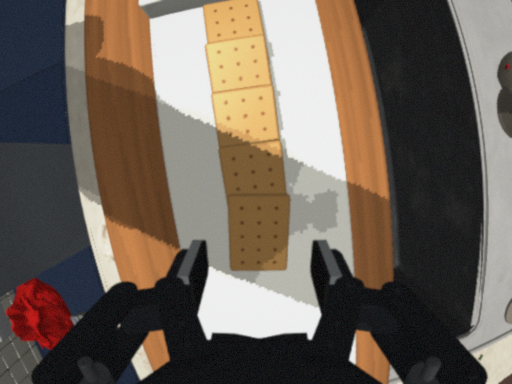

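```bash
python3 -m handwheel '0 0 9.5 0 0 0 54;20 0 0 0 0 0 54;14 0 0 0 0 0 54;5 0 0 0 0 0 54;0 0 0 0 0 0 54;0 0 0 0 0 0 54'; python3 -m handwheel '0 0 0 0 0 0 30;0 0 0 0 0 0 30;0 0 0 0 0 0 30;0 0 0 0 0 0 30' 20;  python3 held.py; python3 to.py .5173 -.0457 .0305 -1 11.5;python3 - <<'E'
from h import *
o=manip.get_obs(); c=cams.camera("wrist"); cv2.imwrite("pics/w27.png",c["color"])
E
```

```text
clock: 53.45
position: [0.5137, -0.0439, 0.0298]
ee_rot: [0.591, 0.5, -0.483, 0.409]
ft_force: [0.4, 0.3, -0.3]
grip_width: 0.632
clock: 53.85
position: [0.514, -0.0439, 0.0301]
ee_rot: [0.591, 0.5, -0.483, 0.409]
ft_force: [-1.7, -0.2, 6.5]
grip_width: 0.461
top x -0.0068 bottom x 0.0002 plane [ 0.0266  0.0005 -0.007 ] rect y,z mm [-0.9 -4.6] [56.3 39.3] 89.9 z ext [-0.0323  0.0224] opening 39.339126600465605
pos [ 0.514  -0.0439  0.0301] tool: [[0.034, 0.986, -0.162], [0.195, -0.165, -0.967], [-0.98, 0.001, -0.198]]
shift(mm, now tool axes) [-0.7  3.6  1.1] rotvec [-0.1454  0.0015 -0.0308] deg 8.5
```

View pics/w27.png

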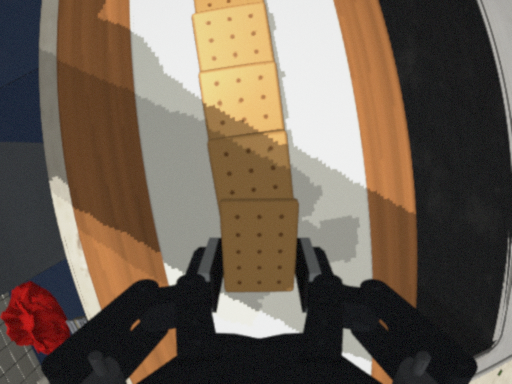

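```bash
python3 -m handwheel '-0.6 0 0 0 0 0 30;0 1 0.9 -0.048 0.001 -0.010 30;0 1.3 0.9 -0.048 0 -0.010 30;0 1.3 0.9 -0.048 0 -0.010 30;0 0 0 0 0 0 30;0 0 0 0 0 0 30'; python3 to.py .5173 -.0472 .0302 -1 11.5
```

```text
clock: 54.55
position: [0.5173, -0.0467, 0.0299]
ee_rot: [0.553, 0.542, -0.452, 0.443]
ft_force: [0.2, 0.9, 5.3]
grip_width: 0.456
pos [ 0.5173 -0.0467  0.0299] tool: [[0.004, 1.0, -0.018], [0.199, -0.019, -0.98], [-0.98, 0.0, -0.199]]
shift(mm, now tool axes) [-0.4  0.   0.5] rotvec [-0.0014  0.0003 -0.0008] deg 0.1
```

```bash
python3 -m handwheel '-0.5 0 0 0 0 0 50;0 0 0 0 0 0 50;0 0 0 0 0 0 50;0 0 0 0 0 0 50;-15 0 0 0 0 0 56;-35 0 0 0 0 0 56;-30 0 0 0 0 0 56;0 0 0 0 0 0 56'; python3 -m handwheel '-20 0 -20 0 -0.1 0 60;0 0 0 0 -0.1 0 60;0 0 0 0 0 0 60;0 0 0 0 0 0 60';python3 row.py pics/w28.png;python3 rect.py pics/w28r.png
```

```text
clock: 55.35
position: [0.5186, -0.0648, 0.1128]
ee_rot: [0.554, 0.54, -0.451, 0.444]
ft_force: [-0.4, -0.2, 0.0]
grip_width: 0.659
clock: 55.75
position: [0.5165, -0.0468, 0.1315]
ee_rot: [0.505, 0.497, -0.504, 0.494]
ft_force: [-0.3, -0.4, 0.1]
grip_width: 0.7
x ext [0.497  0.5379] y -0.0697 0.119
134:nan 132:nan 130:nan 128:nan 126:nan 124:nan 122:nan 120:nan 118:31.1 116:31.4 114:31.2 112:31.2 110:31.3 108:31.3 106:31.2 104:31.0 102:30.9 100:31.4 98:31.1 96:31.1 94:31.3 92:31.6 90:40.8 88:41.7 86:41.5 84:41.1 82:40.5 80:40.4 78:39.5 76:39.2 74:38.9 72:38.4 70:38.1 68:37.6 66:37.4 64:36.8 62:36.7 60:35.9 58:35.8 56:37.1 54:41.5 52:41.7 50:40.9 48:40.9 46:40.2 44:39.9 42:39.5 40:39.0 38:38.8 36:38.3 34:274.6 32:37.6 30:37.1 28:36.8 26:36.4 24:35.6 22:35.4 20:36.7 18:41.3 16:41.4 14:40.9 12:40.7 10:40.2 8:39.7 6:39.2 4:38.9 2:38.6 -0:38.4 -2:37.8 -4:37.4 -6:37.2 -8:36.7 -10:35.9 -12:35.7 -14:35.3 -16:39.3 -18:41.4 -20:41.3 -22:40.8 -24:40.3 -26:40.0 -28:39.8 -30:39.1 -32:38.7 -34:38.4 -36:204.3 -38:37.7 -40:37.0 -42:36.6 -44:36.4 -46:35.8 -48:35.7 -50:35.1 -52:34.7 -54:34.3 -56:33.8 -58:33.6 -60:33.1 -62:32.7 -64:32.4 -66:31.9 -68:31.5 -70:30.7 -72:nan
110 xmid off 0.7; 98 xmid off 0.8; 86 xmid off 0.2; 74 xmid off 1.0; 62 xmid off 0.2; 50 xmid off 0.2; 38 xmid off -0.1; 26 xmid off -0.1; 14 xmid off -0.3; 2 xmid off -0.5; -10 xmid off -0.3; -22 xmid off -0.5; -34 xmid off -12.1; -46 xmid off -0.1; -58 xmid off -0.5; -70 xmid off -0.1;
```

View pics/w28r.png

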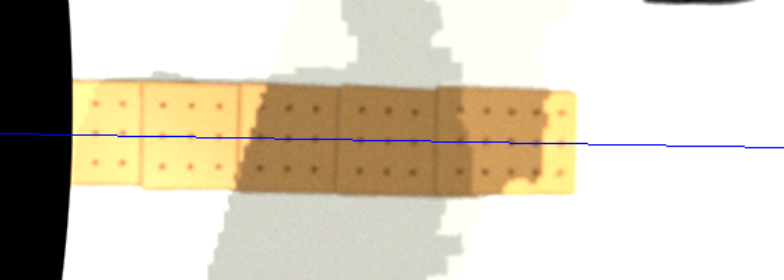

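```bash
python3 -m handwheel '-25 0 40 0 0 0 60;-20 0 45 0 0 0 60;-20 -5 45 0 0 0 60;-20 -5 45 0 0 0 60;-15 -5 45 0 0 0 60;0 -5 40 0 0 0 60;0 0 0 0 0 0 60; 0 0 0 0 0 0 60'; python3 bis.py pics/w29.png; python3 to.py .455 -.454 .06 -2 0
```

```text
clock: 56.65
position: [0.4902, -0.3098, 0.2307]
ee_rot: [0.506, 0.495, -0.506, 0.493]
ft_force: [0.8, 0.3, -0.3]
grip_width: 0.702
[ 0.4902 -0.3098  0.2307] 56.65
px [236. 269.] 966 c [ 0.4534 -0.4535] mean [ 0.4535 -0.4527] size [39.5 55. ] yaw -0.2 z 0.03
pos [ 0.4911 -0.3081  0.2306] tool: [[-0.001, 1.0, -0.021], [0.003, -0.021, -1.0], [-1.0, -0.001, -0.003]]
shift(mm, now tool axes) [170.2 -32.8 147.1] rotvec [ 0.0138 -0.003   0.0013] deg 0.8
```

View pics/w29.png

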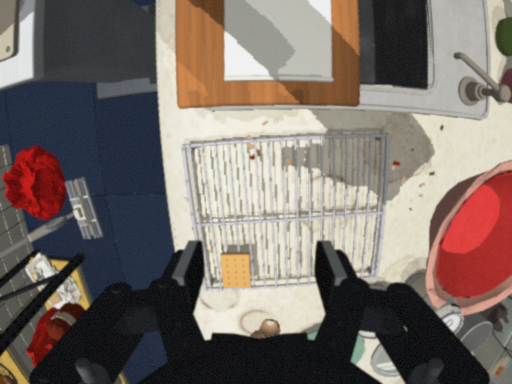

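One biscuit remains at (0.4535, -0.4535), pixel (236,269).

```bash
python3 -m handwheel '10 -8 36 0 0 0 60;25 -8 37 0 0 0 60;25 -9 37 0 0 0 60;30 -8 36 0 0 0 60;40 0 0 0 0 0 60;38 0 0 0 0 0 60;0 0 0 0 0 0 60;0 0 0 0 0 0 60'; python3 to.py .4546 -.4535 .0217 -1 0
```

```text
clock: 57.5
position: [0.4568, -0.4515, 0.0634]
ee_rot: [0.505, 0.497, -0.504, 0.495]
ft_force: [-0.0, -0.9, 0.6]
grip_width: 0.704
pos [ 0.4568 -0.4515  0.0634] tool: [[-0.001, 1.0, -0.017], [0.003, -0.017, -1.0], [-1.0, -0.001, -0.003]]
shift(mm, now tool axes) [41.7 -2.1  2.1] rotvec [ 0.0001 -0.0026  0.0011] deg 0.2
```

```bash
python3 -m handwheel '20 -2 1.5 0 -0.002 0 58;14 0 0 0 0 0 58;7.5 0 0 0 0 0 58;0 0 0 0 0 0 58;0 0 0 0 0 0 58'; python3 -m handwheel '0 0 0 0 0 0 25;0 0 0 0 0 0 25;0 0 0 0 0 0 25;0 0 0 0 0 0 25;0 0 0 0 0 0 25' 25; python3 -m handwheel '-10 0 0 0 0 0 25;-30 0 0 0 0 0 25;-40 0 0 0 0 0 25;0 0 0 0 0 0 25;0 0 0 0 0 0 25;0 0 0 0 0 0 25'; python3 held.py; python3 to.py .5167 -.0772 .1 -1 0
```

```text
clock: 58.0
position: [0.4546, -0.4539, 0.0221]
ee_rot: [-0.504, -0.495, 0.505, -0.496]
ft_force: [0.2, 0.7, 0.7]
grip_width: 0.679
clock: 58.5
position: [0.4545, -0.4541, 0.0223]
ee_rot: [-0.505, -0.495, 0.505, -0.496]
ft_force: [-0.2, 1.3, 6.3]
grip_width: 0.46
clock: 59.1
position: [0.454, -0.4532, 0.1008]
ee_rot: [-0.505, -0.496, 0.505, -0.495]
ft_force: [0.1, 0.3, -0.7]
grip_width: 0.455
top x -0.0077 bottom x -0.0007 plane [-0.0011 -0.0011 -0.0077] rect y,z mm [-0.9  1.2] [56.4 39.4] 89.4 z ext [-0.0267  0.0284] opening 38.84824586042148
pos [ 0.4539 -0.4532  0.1004] tool: [[-0.002, 1.0, -0.019], [0.001, -0.019, -1.0], [-1.0, -0.002, -0.001]]
shift(mm, now tool axes) [   0.7   55.8 -377.1] rotvec [-0.0011 -0.001   0.0017] deg 0.1
```

```bash
python3 -m handwheel '0 7 -40 0 0 0 25;0 7 -48 0 0 0 25;0 7 -48 0 0 0 25;0 7 -48 0 0 0 25;0 7 -48 0 0 0 25;0 7 -48 0 0 0 25;0 7 -48 0 0 0 25;0 6 -49 0 0 0 25'; python3 -m handwheel '20 0 0 0 0 0 25;20 0 0 0 0.1 0 25;0 0 0 0 0.1 0 25;0 0 0 0 0 0 25;0 0 0 0 0 0 25;0 0 0 0 0 0 25'; python3 to.py .5167 -.0763 .035 -1 11.5; python3 row.py pics/w30.png; python3 held.py
```

```text
clock: 59.95
position: [0.5158, -0.0758, 0.1007]
ee_rot: [-0.504, -0.496, 0.505, -0.495]
ft_force: [1.1, 0.0, -1.0]
grip_width: 0.454
clock: 60.55
position: [0.5163, -0.0769, 0.0612]
ee_rot: [0.552, 0.543, -0.452, 0.444]
ft_force: [0.1, 0.3, -0.4]
grip_width: 0.458
pos [ 0.5163 -0.0769  0.0612] tool: [[0.002, 1.0, -0.017], [0.197, -0.017, -0.98], [-0.98, -0.001, -0.197]]
shift(mm, now tool axes) [25.8  0.4  4.5] rotvec [-0.      0.0021  0.001 ] deg 0.1
x ext [0.4902 0.5367] y -0.1061 0.0793
134:nan 132:nan 130:nan 128:nan 126:nan 124:nan 122:nan 120:nan 118:nan 116:nan 114:nan 112:nan 110:nan 108:nan 106:nan 104:nan 102:nan 100:nan 98:nan 96:nan 94:nan 92:nan 90:nan 88:nan 86:nan 84:nan 82:nan 80:38.3 78:39.6 76:39.4 74:39.0 72:38.6 70:38.0 68:37.9 66:37.3 64:36.9 62:36.6 60:36.0 58:35.8 56:39.2 54:41.4 52:41.6 50:41.2 48:40.9 46:40.4 44:40.1 42:39.5 40:39.3 38:38.8 36:38.3 34:37.9 32:37.5 30:37.2 28:36.7 26:36.4 24:35.9 22:35.5 20:35.7 18:41.4 16:41.4 14:41.0 12:40.7 10:40.4 8:39.8 6:39.5 4:39.1 2:38.6 -0:38.1 -2:37.9 -4:37.4 -6:36.9 -8:36.5 -10:36.2 -12:35.9 -14:35.3 -16:39.3 -18:4
[... 171 characters left out ...]
71.6 -58:71.7 -60:71.5 -62:71.1 -64:70.7 -66:70.3 -68:69.9 -70:69.5 -72:69.1 -74:68.5 -76:68.1 -78:67.8 -80:67.4 -82:67.0 -84:66.6 -86:66.2 -88:65.7 -90:65.4 -92:64.9 -94:64.5 -96:64.2 -98:63.9 -100:63.3 -102:62.9 -104:62.5 -106:61.7 -108:nan -110:nan
74 xmid off 0.4; 62 xmid off 0.3; 50 xmid off 0.3; 38 xmid off -0.1; 26 xmid off -0.1; 14 xmid off -0.1; 2 xmid off -0.4; -10 xmid off -0.7; -22 xmid off 0.2; -34 xmid off -0.0; -46 xmid off -0.2; -58 xmid off -0.1; -70 xmid off -0.1; -82 xmid off -12.7; -94 xmid off -8.9; -106 xmid off 0.0; 
top x -0.0076 bottom x -0.0006 plane [ 0.0004 -0.0032 -0.0076] rect y,z mm [-0.7  0.8] [56.1 39.2] 89.6 z ext [-0.0268  0.0272] opening 38.993715716055824
```

View pics/w30.png

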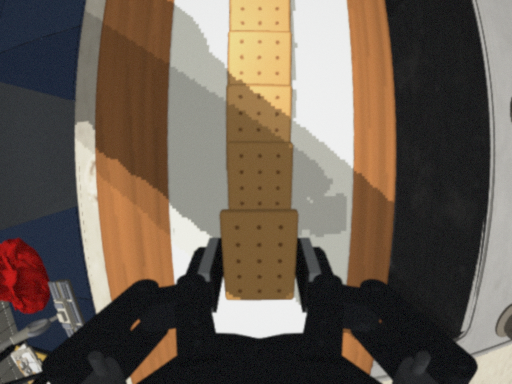

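Row intact; place the last one.

```bash
python3 -m handwheel '10 0 4.5 0 0 0 25;10 0 0 0 0 0 25;5 0 0 0 0 0 25;0 0 0 0 0 0 25;0 0 0 0 0 0 25'; python3 to.py .5167 -.0765 .0308 -1 11.5
```

```text
clock: 61.15
position: [0.5161, -0.0773, 0.0357]
ee_rot: [0.552, 0.542, -0.452, 0.443]
ft_force: [-0.6, -0.3, -0.1]
grip_width: 0.457
pos [ 0.5161 -0.0773  0.0357] tool: [[0.003, 1.0, -0.019], [0.198, -0.019, -0.98], [-0.98, -0.001, -0.198]]
shift(mm, now tool axes) [5.  0.6 0.2] rotvec [-0.0014  0.001   0.0008] deg 0.1
```

```bash
python3 -m handwheel '4 0.5 0 0 0 0 25;1 0 0 0 0 0 25;0 0 0 0 0 0 25;0 0 0 0 0 0 25'; python3 -m handwheel '0 0 0 0 0 0 50;0 0 0 0 0 0 50;0 0 0 0 0 0 50;0 0 0 0 0 0 50;-15 0 0 0 0 0 56;-40 0 0 0 0 0 56;-40 0 0 0 0 0 56;0 0 0 0 0 0 56'; python3 -m handwheel '-20 0 -20 0 -0.1 0 60;-30 0 -20 0 -0.1 0 60;-30 0 -20 0 0 0 60;0 0 0 0 0 0 60;0 0 0 0 0 0 60';python3 row.py pics/w31.png;python3 rect.py pics/w31r.png
```

```text
clock: 61.55
position: [0.5167, -0.0763, 0.031]
ee_rot: [0.552, 0.542, -0.452, 0.443]
ft_force: [1.0, -0.3, -0.8]
grip_width: 0.454
clock: 62.35
position: [0.5188, -0.0978, 0.1296]
ee_rot: [0.555, 0.54, -0.451, 0.445]
ft_force: [0.6, -0.3, -0.2]
grip_width: 0.657
clock: 62.85
position: [0.5174, -0.0447, 0.2067]
ee_rot: [0.507, 0.5, -0.501, 0.492]
ft_force: [-0.1, 0.4, 0.2]
grip_width: 0.707
x ext [0.4867 0.5463] y -0.1051 0.1273
134:nan 132:nan 130:nan 128:28.9 126:30.4 124:31.1 122:31.3 120:31.1 118:31.1 116:31.2 114:31.4 112:31.1 110:31.2 108:31.5 106:31.4 104:31.1 102:30.9 100:31.4 98:31.1 96:31.1 94:31.1 92:31.4 90:41.5 88:41.7 86:41.5 84:40.8 82:40.5 80:40.1 78:39.9 76:39.2 74:39.0 72:38.2 70:37.9 68:38.0 66:37.3 64:36.9 62:36.4 60:35.9 58:35.8 56:35.6 54:41.3 52:41.5 50:41.1 48:40.9 46:40.1 44:40.0 42:39.5 40:39.5 38:38.7 36:38.2 34:350.6 32:37.6 30:37.0 28:36.8 26:35.8 24:35.9 22:35.3 20:36.9 18:41.3 16:41.5 14:41.3 12:40.6 10:39.8 8:39.5 6:39.3 4:38.8 2:38.6 -0:38.1 -2:37.9 -4:37.5 -6:37.2 -8:36.9 -10:36.5 -12:35.7 -14:35.6 -16:38.5 -18:41.4 -20:41.1 -22:40.8 -24:40.3 -26:39.8 -28:39.4 -30:39.0 -32:38.7 -34:38.3 -36:37.9 -38:37.6 -40:37.1 -42:36.6 -44:36.2 -46:36.0 -48:35.5 -50:36.0 -52:40.9 -54:41.3 -56:41.0 -58:40.5 -60:40.3 -62:39.9 -64:39.5 -66:38.8 -68:38.9 -70:38.4 -72:37.7 -74:37.5 -76:37.0 -78:36.6 -80:36.0 -82:35.9 -84:35.3 -86:34.9 -88:34.5 -90:34.2 -92:33.7 -94:33.4 -96:33.0 -98:32.7 -100:32.4 -102:32.0 -104:31.1 -106:nan -108:nan
122 xmid off 1.0; 110 xmid off 0.7; 98 xmid off 1.6; 86 xmid off 0.2; 74 xmid off 0.3; 62 xmid off -0.1; 50 xmid off 0.5; 38 xmid off 0.1; 26 xmid off -0.3; 14 xmid off -0.4; 2 xmid off -0.4; -10 xmid off -0.6; -22 xmid off -0.1; -34 xmid off 0.2; -46 xmid off 0.5; -58 xmid off 3.7; -70 xmid off 0.1; -82 xmid off 0.7; -94 xmid off 0.6; -106 xmid off -0.2;
```

View pics/w31r.png

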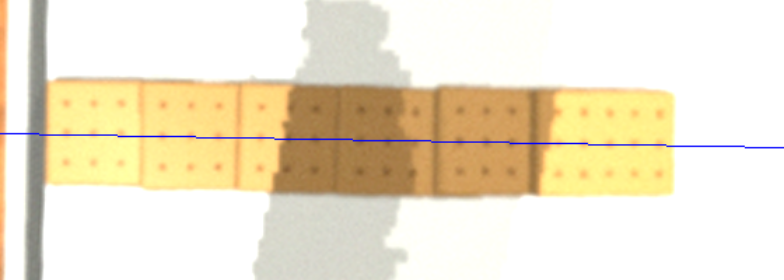

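View pics/w31.png

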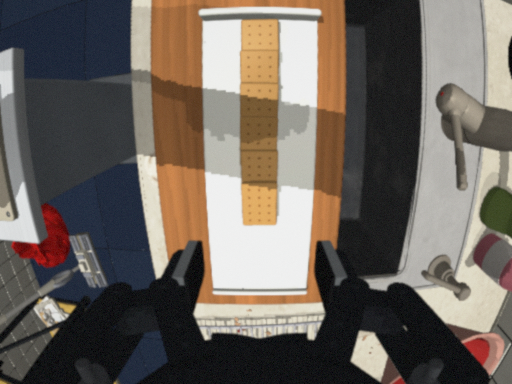

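```bash
python3 -m handwheel '-40 0 0 0 0 0 60;-40 0 -40 0 0 0 60;0 -30 -40 0 0 0 60;0 -30 -40 0 0 0 60;0 0 0 0 0 0 60;0 0 0 0 0 0 60;0 0 0 0 0 0 60;0 0 0 0 0 0 60'; python3 row.py pics/w32.png | head -1; python3 - <<'E'
from h import *
c=cams.camera("top"); cv2.imwrite("pics/t32.png",cv2.resize(c["color"][130:270,110:410],None,fx=2.6,fy=2.6,interpolation=cv2.INTER_CUBIC))
print(manip.get_obs()["joint_velocities"].round(3))
E
```

```text
clock: 63.75
position: [0.4599, 0.0686, 0.2826]
ee_rot: [0.508, 0.498, -0.503, 0.491]
ft_force: [-0.4, 0.8, -0.7]
grip_width: 0.701
x ext [0.497  0.5365] y -0.1044 0.1266
[-0.008 -0.004 -0.008  0.002  0.002 -0.    -0.002]
```

View pics/w32.png

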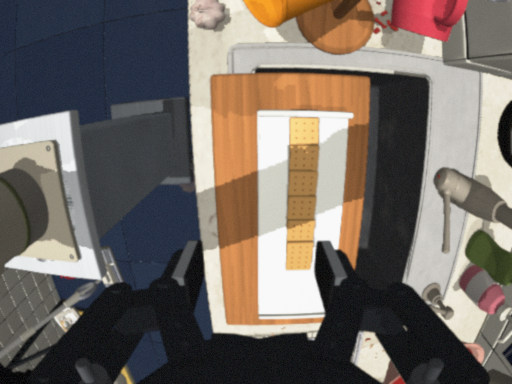

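View pics/t32.png

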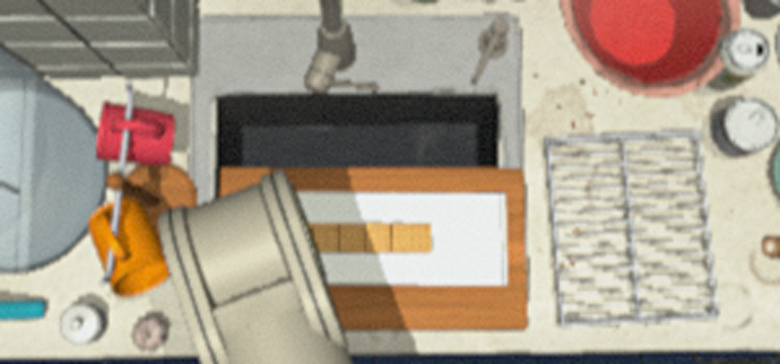

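```bash
python3 - <<'E'
from h import *
c=cams.camera("top"); X=cloud(c)
for n in ["faucet_spout","small_pot","garlic","rack","mug_mid","biscuit_1_mid"]:
    for r in cams.outline_of("top",n)[:3]: print(n,round(r["conf"],2),r["box"],np.median(X[r["region"]],0).round(3))
E
```

```text
faucet_spout 0.75 [235.2, 107.4, 80.0, 35.2] [ 0.783 -0.082  0.348]
small_pot 0.81 [133.8, 246.0, 17.0, 18.2] [0.407 0.359 0.045]
garlic 0.43 [160.0, 252.6, 15.2, 12.5] [0.392 0.272 0.032]
rack 0.9 [321.7, 182.2, 66.6, 71.1] [ 0.411 -0.384  0.019]
mug_mid 0.59 [139.9, 209.6, 33.6, 34.4] [0.494 0.271 0.16 ]
```

All bystanders are where they started, the mug hangs on the hook and the rack is empty.

```bash
python3 -c "
from workcell import hand_in
print(hand_in())"
```

```text
the job is handed in; nothing more can be done
None
```

The job is handed in at about 64 s on the clock: the mug is on the near hook, and all six biscuits on the rack at the start are in one overlapping row down the middle of the tray.

- **Mug:** it was lifted by the rim, threaded by its handle over the upturned end, lowered onto the bar and let go. It swung down and hangs with the handle on top. In the last top view it sits slightly oblique on the bar.
- **Biscuits:** the first lies flat, about 1–2 mm from the tray's high end. The other five lean about 11–12° with their front edges down on the tray.
- **Mishap, mended:** while I was placing the fifth biscuit, the third was knocked aside and took the fourth with it. I gripped the third and reset it, which squared the fourth but turned the fifth, so I reset the fifth too.
- **Last checks:** the centres are 35–36 mm apart (wanted 33–38), and the row stays within about 1 mm of the tray's middle line. A few of the automatic middle-line readings were larger (up to about 4 mm). I took these as mask errors, because the rectified picture shows a straight row.
- **Other things:** the garlic, pot and spout read as they did at the start, and the rack stood in place and empty by eye. The detector's box for the rack had shifted 2–3 pixels, which I put down to outline noise.

The largest wrist force in the readings I took was about 10 N.

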